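Unload the toastie moulds onto the cooling bar and lock the press

TASK

First move the butter dish out of the locking lever's way and stand it centred on the bamboo coaster; then swing the red lever off the yellow catch, raise the press lid right up, and set every toastie mould from the press crosswise on the narrow raised wooden cooling bar, flat, centred across it and balanced. Finally close the lid fully and swing the lever home over the catch again, with the butter dish still on its coaster. Leave the glass plate, the fork and the spatula where they are.

Things in the scene. Friction and masses are not known exactly. Their poses are not given: they have to be found in the camera images.
- press: fixed chrome and black sandwich press, 170 deep (its x) x 270 wide (y) x 112 mm high when shut. Origin: centre of its footprint on the ledge, z up; front along its -x (roughly world -y), hinge at +x. Moulds lie on its lower plate, 45 mm above the ledge, inside a rim 5 mm higher, in a row along its y, places 62 mm apart, their x along the press's x
- lid (a joint): lid angle, rad: 0 shut, grows as the front rises, stop at 1.75 (just past upright). The stiff hinge holds the lid wherever it is left; about 5 N at the handle bar moves it. The lid is a hollow cover that clears the moulds. The red lever, when over the catch, blocks it
- lid_hinge (a point): mid-point of the lid's hinge axis, which runs along the press's y; at x 85, z 52 mm in the press frame
- lid_bar (a point): middle of the lid's black round handle bar, 14 mm thick, 112 mm long along the press's y; it can turn in the fingers. It stands 48 mm in front of the lid's front face (axis to face), 97 mm above the ledge when shut; then at (-218, +65, +45) mm from lid_hinge in the press frame
- lever (a joint): locking lever angle, rad: 0 home over the yellow catch (stop), grows as it swings outward (away from the press, level, about a vertical pivot), stop at 1.6. It stays where it is left; clear of the catch from about 0.7; swing it to 1 or more
- lever_pivot (a point): lever pivot on a block at the press's front corner, at (-110, -120, 64) mm in the press frame; vertical axis. Seen from above the lever turns counter-clockwise as it opens
- lever_knob (a point): centre of the red upright round knob at the lever's end, 18 mm across, from 72 to 105 mm above the ledge (this point at 98), 75 mm from the pivot, at lever angle 0 along press +y from it. The lever is a flat red arm 8 mm thick, top 72 mm above the ledge. The yellow catch is a tab on the lid's front, under the arm when locked
- mould0: closed aluminium toastie mould, in the press at the start; flat body 90 (its x) x 48 (y) x 18 mm high (z), with an upright wooden grip fin on top, 52 mm long along x, 14 mm wide (y), from 18 to 42 mm above the underside; 0.18 kg. Origin: centre of its underside, z up. All moulds are alike; absent in some runs (None from the start)
- mould1: closed aluminium toastie mould, in the press at the start; flat body 90 (its x) x 48 (y) x 18 mm high (z), with an upright wooden grip fin on top, 52 mm long along x, 14 mm wide (y), from 18 to 42 mm above the underside; 0.18 kg. Origin: centre of its underside, z up. All moulds are alike; absent in some runs (None from the start)
- mould2: closed aluminium toastie mould, in the press at the start; flat body 90 (its x) x 48 (y) x 18 mm high (z), with an upright wooden grip fin on top, 52 mm long along x, 14 mm wide (y), from 18 to 42 mm above the underside; 0.18 kg. Origin: centre of its underside, z up. All moulds are alike; absent in some runs (None from the start)
- mould3: closed aluminium toastie mould, in the press at the start; flat body 90 (its x) x 48 (y) x 18 mm high (z), with an upright wooden grip fin on top, 52 mm long along x, 14 mm wide (y), from 18 to 42 mm above the underside; 0.18 kg. Origin: centre of its underside, z up. All moulds are alike; absent in some runs (None from the start)
- rail: fixed wooden cooling bar, 250 mm long (its y), 34 mm wide (its x), standing on two steel feet, top 70 mm above the ledge. Origin on the ledge under its middle. Crosswise means a mould's x along the bar's x, overhanging both sides alike; up to four fit side by side along the bar, 62 mm apart
- rail_top (a point): middle of the bar's top face, same axes as the bar
- coaster: fixed round bamboo coaster, 110 mm across, 6 mm thick. Origin: centre of its underside
- butter: closed round ceramic butter dish with lid fixed on, 84 mm across, body 68 mm high, with a round blue knob on top, 22 mm across, from 68 to 94 mm above the underside; 0.35 kg. Origin: centre of its underside, z up. At the start it stands on the ledge in the lever's path
- plate: bystander: round green glass plate 140 mm across, 18 mm high, lying on the ledge nearest the robot. Origin: centre of its underside
- fork: bystander: steel fork, 180 mm long, lying flat. Origin: near its middle
- spatula: bystander: spatula with an orange plastic handle and a broad grey blade, lying at the far side of the ledge. Origin: near its middle
Things that resemble listed ones, but are neither listed nor needed, are in the scene too. Several things look just like the butter: the one meant starts nearest to the robot's base.

How it is judged:
By the outcome, as a careful person would: the job done as asked, in the order asked, and still so for the second after the job is handed in, with the robot touching nothing.
Of mould0, mould1, mould2, mould3 only 2 to 4 are there at a start; the rules pass over those that are not, and their reading is None.
At some moment in a run one of butter may be knocked a few centimetres aside while the robot is not near it.
Once in a run the grip may slacken for a moment while it holds something.
It also fails if it takes over 210 s, if anything falls off the work surface, if the arm or the gripper's body presses on something with over 40 N, if the wrist force passes 120 N, or if a joint passes its speed limit or range.

ROBOT

A 7-joint arm with a two-finger parallel gripper is mounted at the origin on the work surface. World frame = base frame: x ahead of the robot, y to its left, z up, the work surface at z = 0. Lengths are in m, angles in rad, forces in N, time in s.
With the tool pointing down it reaches from about 0.35 to 0.9 m from the base axis. Payload 8.1 kg.
Tool frame: the origin (TCP) lies midway between the tips of the shut fingers; the grasp point (between the pads) lies 19 mm behind it; z points along the fingers, y is the line along which they close (so a half turn about z gives the same grasp; the last joint's range is limited). The gripper opens to 92 mm and grips with 3 to 60 N. Pads are 19 mm wide; open, the fingers measure 130 mm over their backs; the gripper's body (75 mm by 190 mm) begins 47 mm behind the grasp point.
Start: joints at [1.054, 0.434, 0.025, 1.573, -0.012, 1.134, -0.075], TCP at [0.251, -0.572, 0.227] pointing down, gripper open.
Joint ranges: [-2.62, 2.62], [-0.44, 2.09], [-1.27, 1.32], [0.08, 2.57], [-1.32, 4.46], [0.12, 2], [-2.74, 2.74]. Speed limits (rad/s): [2.22, 2.22, 3.01, 3.01, 3.14, 3.14, 3.14].

INTERFACE

Orientations are given as a rotation vector (axis times angle).
In Python, from cell import arm gives the robot as it stands.
- The arm moves only by the tool carry_out, never from a script. Its arguments are lists of equal length, an entry for each row: "claw": the finger opening in cm, from 0 to 9.18; "delta_pos": the shift along the tool's x, y, z in cm, a list of three; "angular": the turn, a rotation vector about the tool's x, y, z in rad, a list of three. In form: {"claw": [claw, ...], "delta_pos": [[dx, dy, dz], ...], "angular": [[ax, ay, az], ...]}. A call has 1 to 20 rows; each row shifts and turns the commanded pose from where the row before left it, along the tool's axes as they then stand; what a row does not reach is not made up. A row lasts 1/10 s, in which the tool goes at most 50 mm and 8.59 degrees, less where a joint would pass 70% of its speed; a pose out of reach is approached as far as the arm can. A call with a gripper value outside its range is refused whole. The fingers move at their own pace and stop on an object; "force" is the grip in N (left out, the last holds). Time passes only in rows, so rows that do not move let the fingers close. It gives the time, the measured TCP pose, the force, the opening and the grip force at its end, in the units of the state.
- arm.observe(): the state, without advancing time (a new reading comes with each control period).
- arm.get_image(name): name is "scene" or "top"; returns a dict with "frame" (400x640x3 uint8, red, green, blue), "mtx" (3x3 intrinsics, pixels), "dist" ([k1, k2, p1, p2, k3] as OpenCV has them; the pictures are not rectified), "T" (4x4, takes a point from camera to world coordinates). Camera axes: x right, y down, z forward; pixel columns grow to the right and rows downward; lengths in m; the calibration is good to about 2 mm. A picture is of the moment at which its call begins. There is no depth.
- arm.sign_off(): hands the job in; it is judged then, once.
Trained networks look in a picture, given as the dict that the camera call returned (one of the last four; its "shot" number tells which), for a name from the list of things; names that differ only in an ending like _2 or _b are one class to them, and where a whole thing is asked for, a point or a joint stands for the part that bears it (a point fixed in the world has none). Each returns a list of dicts, best first, with "conf" (0 to 1); they miss things now and then, are a little off and sometimes report something else, mostly with a low value. They report only what shows in the picture. A call takes as long as a camera call. They do not tell look-alikes from the thing itself.
- arm.look_for(label, picture): "centre" ([column, row] as shares, 0 to 1, of the picture: columns of its width, rows of its height, amid what is visible of it).
- arm.trace(label, picture): "region" (400x640 bool, what is visible of it) and "centre" ([column, row] as shares, 0 to 1, of the picture: columns of its width, rows of its height, amid what is visible of it).
- arm.place_of(label, picture): "centre" ([column, row] as shares, 0 to 1, of the picture: columns of its width, rows of its height: a listed point, or the origin of a listed thing).
The state is a dict: "clock": time; "joints": joint angles; "dq": joint speeds; "joint_efforts": joint torques, N m; "position": TCP position; "ee_rot": TCP orientation; "force": force on the tool from outside, world axes, zero at the start; "ft_torque": the same for the moment, N m; "width": opening from 0.0 (shut) to 1.0 (fully open); "gripper_force": force on a finger pad.
Only numpy, scipy, OpenCV 4.12 (cv2) and the standard library are available. Lean on these libraries where they do the work, as an engineer would, in place of code of your own. Each camera call takes 0.05 s, during which the arm holds its last target. There are 200 camera calls.

## Working session

There is one attempt and no reset: what is moved stays moved. The work goes in short steps, Python scripts to look and compute and a tool call to move; the robot and the scene stay as the last step left them, time stands still between calls to the robot, and variables do not carry over. Pictures are saved under pics/ and viewed, at most 14 in all, crops included, and the job is handed in when it is done.

Besides the shell and the picture viewer there is one more tool, called as name(argument=value, ...) on one line, values as JSON. carry_out: Moves the arm, as the interface text tells. Its arguments: {"type":"object","properties":{"claw":{"type":"array","items":{"type":"number"}},"delta_pos":{"type":"array","items":{"type":"array","items":{"type":"number"}}},"angular":{"type":"array","items":{"type":"array","items":{"type":"number"}}},"force":{"type":"number"}},"required":["claw","delta_pos","angular"]}

```bash
mkdir -p pics; ls; cat > h.py <<'E'
import numpy as np, cv2
from cell import arm
from scipy.spatial.transform import Rotation as R
def ray(im,px):
    p=cv2.undistortPoints(np.array([[px]],float),np.array(im["mtx"]),np.array(im["dist"]))[0,0]
    T=np.array(im["T"]); return T[:3,3],T[:3,:3]@np.array([p[0],p[1],1])
def atz(im,px,z):
    o,d=ray(im,px); return o+d*(z-o[2])/d[2]
def proj(im,P):
    T=np.linalg.inv(np.array(im["T"])); r,_=cv2.Rodrigues(T[:3,:3])
    return cv2.projectPoints(np.array(P,float).reshape(-1,1,3),r,T[:3,3],np.array(im["mtx"]),np.array(im["dist"]))[0][:,0]
def tri(a,pa,b,pb):
    A=[];B=[]
    for im,p in((a,pa),(b,pb)):
        o,d=ray(im,p); d=d/np.linalg.norm(d); M=np.eye(3)-np.outer(d,d); A.append(M);B.append(M@o)
    return np.linalg.lstsq(np.vstack(A),np.hstack(B),rcond=None)[0]
px=lambda c:np.array(c)*[640,400]
def save(im,n,crop=None,s=1):
    f=im["frame"][:,:,::-1]
    if crop: f=f[crop[1]:crop[3],crop[0]:crop[2]]
    cv2.imwrite("pics/"+n,cv2.resize(f,None,fx=s,fy=s,interpolation=cv2.INTER_CUBIC))
E
python3 - <<'E'
from h import *
s=arm.observe(); print(s)
a=arm.get_image("top"); b=arm.get_image("scene")
save(a,"top0.png",s=1.25); save(b,"sc0.png",s=1.25)
print(np.array(a["T"]).round(3),np.array(b["T"]).round(3))
for n in "press lid_bar lid_hinge lever_pivot lever_knob mould0 rail rail_top coaster butter plate fork spatula".split():
    for k,im in(("top",a),("sc",b)):
        print(n,k,[(px(d["centre"]).round(1).tolist(),round(d["conf"],2)) for d in arm.place_of(n,im)])
E
```

```text
pics
{'clock': 0.0, 'joints': array([ 1.05439706,  0.43521459,  0.02496169,  1.57407898, -0.01156142,
        1.13398561, -0.07506041]), 'dq': array([ 0.00197444, -0.00074237,  0.00055171, -0.00049516,  0.00034812,
       -0.0001818 ,  0.00045122]), 'joint_efforts': array([-3.57540257e-04, -6.67848945e+01,  9.84711796e-01, -3.14456463e+01,
       -6.05689245e-02,  4.24838613e-02,  1.96864357e-04]), 'position': array([ 0.25104948, -0.57181967,  0.22595707]), 'ee_rot': array([-3.07315731e+00, -6.45060522e-01,  7.56032240e-04]), 'force': array([-0.9862433 , -0.02835397, -0.33936338]), 'ft_torque': array([-0.02573029, -0.01670473,  0.0528283 ]), 'gripper_force': 0.0, 'width': 0.998890318271729}
[[ 0.021 -0.997  0.07   0.511]
 [-1.    -0.02   0.022 -0.036]
 [-0.021 -0.07  -0.997  0.923]
 [ 0.     0.     0.     1.   ]] [[ 0.423  0.734 -0.531  1.153]
 [ 0.906 -0.349  0.24  -0.276]
 [-0.01  -0.583 -0.812  0.936]
 [ 0.     0.     0.     1.   ]]
press top [([255.0, 204.4], 0.96)]
press sc [([383.8, 189.1], 0.65)]
lid_bar top [([304.7, 227.6], 0.9)]
lid_bar sc [([319.2, 160.4], 0.87)]
lid_hinge top []
lid_hinge sc []
lever_pivot top [([296.6, 149.8], 0.66)]
lever_pivot sc [([373.8, 229.5], 0.7)]
lever_knob top [([293.7, 180.3], 0.76)]
lever_knob sc [([351.5, 191.9], 0.65)]
mould0 top []
mould0 sc []
rail top []
rail sc [([193.9, 243.0], 0.89)]
rail_top top [([441.5, 227.2], 0.58)]
rail_top sc [([185.6, 224.4], 0.93)]
coaster top [([361.1, 230.5], 0.92), ([310.9, 281.2], 0.21)]
coaster sc [([267.7, 211.1], 0.57)]
butter top [([398.1, 151.0], 0.95), ([327.1, 169.8], 0.83), ([286.4, 111.8], 0.59)]
butter sc [([414.0, 278.1], 0.98), ([333.4, 248.2], 0.94), ([264.2, 299.6], 0.82)]
plate top [([310.2, 282.4], 0.61)]
plate sc []
fork top [([383.4, 285.4], 0.65)]
fork sc [([225.1, 173.1], 0.78)]
spatula top [([376.3, 119.5], 0.77)]
spatula sc [([305.7, 327.8], 0.89), ([353.2, 192.2], 0.6)]
```

View pics/top0.png

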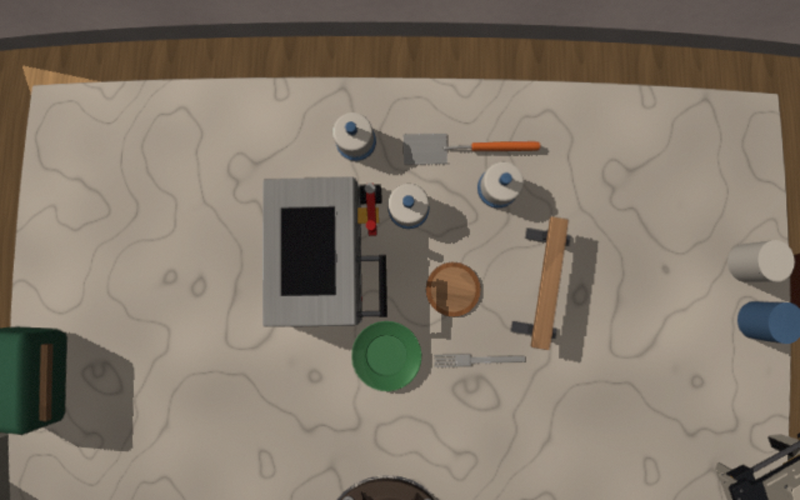

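View pics/sc0.png

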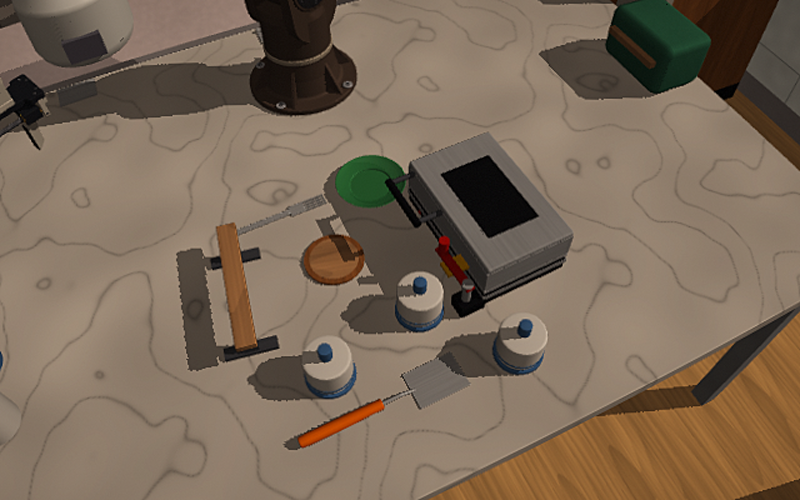

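```bash
cat > m.py <<'E'
from h import *
def P(im,n): return [px(d["centre"]) for d in arm.place_of(n,im) if d["conf"]>.15]
if __name__=="__main__":
    a=arm.get_image("top"); b=arm.get_image("scene")
    for n in "press lid_bar lever_pivot lever_knob rail rail_top coaster plate fork".split():
        A,B=P(a,n),P(b,n)
        if A and B: print(n,tri(a,A[0],b,B[0]).round(4))
    for n,z in (("butter",0),("coaster",0),("press",0),("lid_bar",.097),("lever_pivot",.064),("lever_knob",.098),("rail_top",.07),("rail",0),("plate",0),("fork",0)):
        for k,im in(("t",a),("s",b)): print(n,k,[atz(im,p,z)[:2].round(4).tolist() for p in P(im,n)])
E
python3 m.py
```

```text
press [ 0.5639  0.1553 -0.0132]
lid_bar [0.5098 0.0134 0.1016]
lever_pivot [0.692  0.0454 0.0672]
lever_knob [0.6187 0.0388 0.0993]
rail [ 0.5218 -0.3038 -0.0021]
rail_top [ 0.5156 -0.3012  0.0635]
coaster [ 0.5056 -0.1192 -0.0165]
plate [ 0.3656  0.0078 -0.0186]
fork [ 0.3683 -0.1783 -0.0068]
butter t [[0.808, 0.0873], [0.6626, -0.0223], [0.7135, -0.2022]]
butter s [[0.6705, -0.0271], [0.7119, -0.2104], [0.8026, 0.087]]
coaster t [[0.5065, -0.1157]]
coaster s [[0.516, -0.124]]
press t [[0.5628, 0.1514]]
press s [[0.5724, 0.1505]]
lid_bar t [[0.5099, 0.0139], [0.5028, -0.1134]]
lid_bar s [[0.5062, 0.0147]]
lever_pivot t [[0.6941, 0.0494]]
lever_pivot s [[0.6893, 0.0427]]
lever_knob t [[0.6197, 0.041]]
lever_knob s [[0.6173, 0.0371]]
rail_top t [[0.5148, -0.3014]]
rail_top s [[0.5216, -0.299]]
rail t [[0.5223, -0.3019]]
rail s [[0.5225, -0.305], [0.4635, -0.2993]]
plate t [[0.3685, 0.0072]]
plate s [[0.3808, 0.002]]
fork t [[0.369, -0.1782]]
fork s [[0.3745, -0.1782]]
```

The top view shows the press with its front facing image right (world -y). The lever is at about (297,165) px, with the wanted butter dish beside it at (327,165). The coaster is at (362,231), the rail at (441,227) and the plate at (310,284). The nearest of the three dishes is the one in the lever's way.

```bash
cat > fit.py <<'E'
from h import *
def reg(im,n): 
    r=arm.trace(n,im); return [x["region"].astype(np.uint8) for x in r if x["conf"]>.3]
def rect(im,m,z):
    c=max(cv2.findContours(m.astype(np.uint8),cv2.RETR_EXTERNAL,cv2.CHAIN_APPROX_NONE)[0],key=cv2.contourArea)[:,0]
    w=np.array([atz(im,p,z)[:2] for p in c.astype(float)],np.float32)
    (c0,s,ang)=cv2.minAreaRect(w*1000); return np.round(c0,1),np.round(s,1),round(ang,2)
def dishes(im):
    "blue knobs' centroid at mid height .086"
    h=cv2.cvtColor(im["frame"],cv2.COLOR_RGB2HSV); m=cv2.inRange(h,(100,110,40),(120,255,255))
    n,l,st,ce=cv2.connectedComponentsWithStats(m)
    return [(atz(im,ce[i],.086)[:2].round(4).tolist(),int(st[i,4]),ce[i].round().tolist()) for i in range(1,n) if st[i,4]>12]
E
python3 - <<'E'
from fit import *
a=arm.get_image("top"); b=arm.get_image("scene")
for k,im in(("t",a),("s",b)):
    hsv=cv2.cvtColor(im["frame"],cv2.COLOR_RGB2HSV)
    for r in reg(im,"rail")[:1]:
        br=r*(hsv[:,:,1]>90); br=cv2.morphologyEx(br.astype(np.uint8),cv2.MORPH_OPEN,np.ones((3,3)))
        print(k,"rail",rect(im,br,.07))
    for r in reg(im,"coaster")[:1]: print(k,"coaster",rect(im,r,.006))
    for r in reg(im,"press")[:1]:
        print(k,"press",rect(im,r,.112))
        bl=cv2.morphologyEx(((hsv[:,:,2]<60)*r).astype(np.uint8),cv2.MORPH_OPEN,np.ones((7,7)))
        print(k,"window",rect(im,bl,.112))
    print(k,dishes(im))
print(R.from_rotvec(arm.observe()["ee_rot"]).as_matrix().round(3))
E
```

```text
t rail (array([ 519.9, -297.2]), array([ 37.1, 247.3]), 81.55)
t coaster (array([ 502.7, -121.1]), array([102.6, 105.5]), 1.13)
t press (array([567.7, 122.5]), array([270.9, 224. ]), 3.08)
t window (array([568.1, 150.5]), array([156.8,  96.4]), 1.86)
t [([0.801, 0.0807], 14, [281.0, 104.0]), ([0.6627, -0.0296], 13, [327.0, 162.0]), ([0.4318, -0.7053], 87, [607.0, 265.0])]
s coaster (array([ 509.6, -122.4]), array([111.1, 109.7]), 64.69)
s press (array([599.4, 111.5]), array([319.9, 247.2]), 2.07)
s window (array([569.8, 150.7]), array([160.5, 100.1]), 2.5)
s [([0.6702, -0.0276], 100, [336.0, 227.0]), ([0.732, -0.0576], 129, [336.0, 258.0]), ([0.8095, 0.0844], 99, [421.0, 262.0]), ([0.717, -0.2087], 122, [260.0, 282.0]), ([0.859, 0.0401], 124, [414.0, 292.0]), ([0.519, -0.6819], 21, [0.0, 288.0]), ([0.7771, -0.2159], 148, [268.0, 310.0])]
[[ 0.916  0.402  0.   ]
 [ 0.402 -0.916 -0.   ]
 [-0.     0.    -1.   ]]
```

carry_out(claw=[5,5,5,5,5,5,5,5,5,5,5,5,5,5,5,5,5,5,5,5], delta_pos=[[0,0,0],[0,0,0],[0,0,0],[2.45,-3.2,0],[2.45,-3.2,0],[2.45,-3.2,0],[2.45,-3.2,0],[2.45,-3.2,0],[2.45,-3.2,0],[2.45,-3.2,0],[2.45,-3.2,0],[2.45,-3.2,0],[2.45,-3.2,0],[2.45,-3.2,0],[2.45,-3.2,0],[2.45,-3.2,0],[2.45,-3.2,0],[2.45,-3.2,0],[2.45,-3.2,0],[0,0,0]], angular=[[0,0,0.138],[0,0,0.138],[0,0,0.138],[0,0,0],[0,0,0],[0,0,0],[0,0,0],[0,0,0],[0,0,0],[0,0,0],[0,0,0],[0,0,0],[0,0,0],[0,0,0],[0,0,0],[0,0,0],[0,0,0],[0,0,0],[0,0,0],[0,0,0]], force=25)

```text
clock: 5.8
position: [0.6459, -0.053, 0.2263]
ee_rot: [-3.138, -0.012, -0.002]
force: [-0.1, -0.5, 0.5]
width: 0.545
gripper_force: 0.0
```

```bash
cat >> fit.py <<'E'
def st():
    s=arm.observe(); M=R.from_rotvec(s["ee_rot"]).as_matrix()
    print("t",round(s["clock"],2),"pos",s["position"].round(4),"yaw(world,deg)",np.degrees(np.arctan2(M[1,0],M[0,0])).round(2),"tilt",np.degrees(np.arccos(-M[2,2])).round(2),"F",s["force"].round(1),"w",round(s["width"]*9.2,2),"gf",round(s["gripper_force"],1)); return s,M
def to(x,y,z):
    s,M=st(); print("tool delta cm",(M.T@(np.array([x,y,z])-s["position"])*100).round(2))
E
python3 - <<'E'
from fit import *
to(.667,-.027,.071)
a=arm.get_image("top"); b=arm.get_image("scene")
for k,im,in(("t",a),("s",b)): print([(atz(im,px(d["centre"]),0)[:2].round(4)) for d in arm.place_of("butter",im)])
print(dishes(b)[:3]); save(b,"s1.png",(220,100,470,320),3)
E
```

```text
t 5.8 pos [ 0.6459 -0.053   0.2263] yaw(world,deg) 0.45 tilt 0.24 F [-0.1 -0.5  0.5] w 5.02 gf 0.0
tool delta cm [ 2.11 -2.52 15.54]
[array([0.8031, 0.0849])]
[array([ 0.6748, -0.0317]), array([0.8054, 0.084 ]), array([ 0.716 , -0.2095])]
[([0.6707, -0.0282], 107, [336.0, 228.0]), ([0.7314, -0.0592], 140, [335.0, 258.0]), ([0.8101, 0.0833], 110, [420.0, 262.0])]
```

View pics/s1.png

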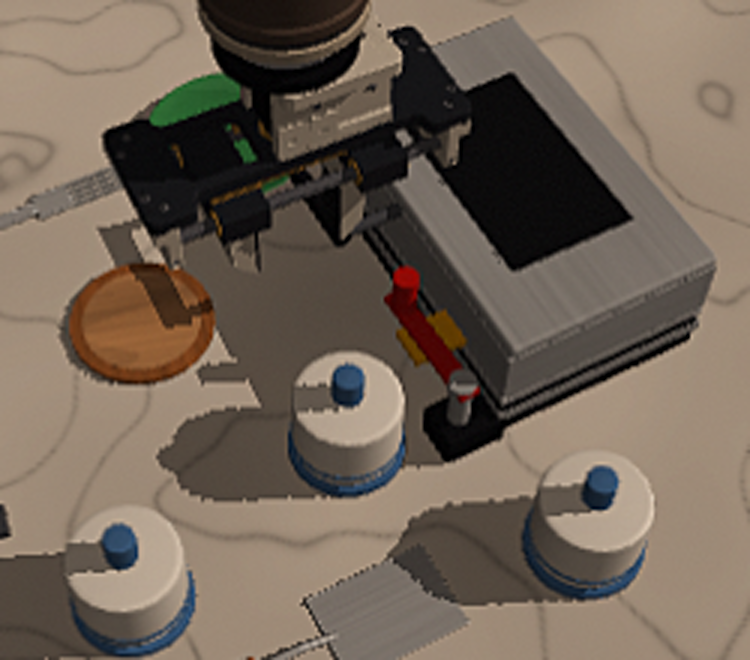

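The crop shows the wanted dish alone in front of the lever, with its knob at about (336,228) px. It hasn't been knocked. Next I descend onto the knob.

carry_out(claw=[5,5,5,5,5,5,5,5,5,5,1,1,1,1,1,1,1], delta_pos=[[1.1,-1.25,0],[1.1,-1.25,0],[0,0,3],[0,0,3],[0,0,3],[0,0,2.5],[0,0,2],[0,0,1],[0,0,0.9],[0,0,0],[0,0,0],[0,0,0],[0,0,0],[0,0,0],[0,0,0],[0,0,0],[0,0,0]], angular=[[0,0,0],[0,0,0],[0,0,0],[0,0,0],[0,0,0],[0,0,0],[0,0,0],[0,0,0],[0,0,0],[0,0,0],[0,0,0],[0,0,0],[0,0,0],[0,0,0],[0,0,0],[0,0,0],[0,0,0]], force=30)

```text
clock: 7.7
position: [0.6653, -0.0356, 0.0726]
ee_rot: [3.141, -0.001, -0.001]
force: [-1.5, 1.6, -0.1]
width: 0.233
gripper_force: 29.8
```

```bash
python3 - <<'E'
from fit import *
to(.508,-.121,.077)
b=arm.get_image("scene"); save(b,"s2.png",(270,150,420,320),3)
E
```

```text
t 7.7 pos [ 0.6653 -0.0356  0.0726] yaw(world,deg) -0.02 tilt 0.02 F [-1.5  1.6 -0.1] w 2.15 gf 29.8
tool delta cm [-15.73   8.55  -0.43]
```

View pics/s2.png

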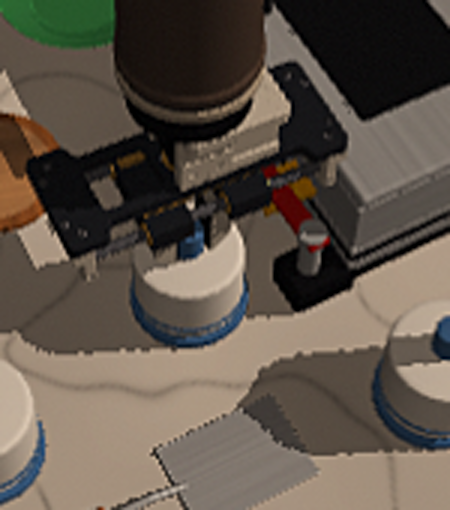

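carry_out(claw=[1,1,1,1,1,1,1,1,1,1,1,1,1,1,1,1,1,1,1,1], delta_pos=[[0,0,-0.5],[0,0,-1],[0,0,-1.5],[0,0,-1],[-0.6,0.3,0],[-1.2,0.65,0],[-1.3,0.7,0],[-1.3,0.7,0],[-1.3,0.7,0],[-1.3,0.7,0],[-1.3,0.7,0],[-1.3,0.7,0],[-1.3,0.7,0],[-1.3,0.7,0],[-1.3,0.7,0],[-1.3,0.7,0],[-0.8,0.4,0],[-0.3,0.2,0],[0,0,0],[0,0,0]], angular=[[0,0,0],[0,0,0],[0,0,0],[0,0,0],[0,0,0],[0,0,0],[0,0,0],[0,0,0],[0,0,0],[0,0,0],[0,0,0],[0,0,0],[0,0,0],[0,0,0],[0,0,0],[0,0,0],[0,0,0],[0,0,0],[0,0,0],[0,0,0]], force=40)

```text
clock: 9.75
position: [0.5071, -0.1205, 0.1128]
ee_rot: [-3.141, -0.0, -0.001]
force: [-0.8, -0.2, -3.8]
width: 0.23
gripper_force: 39.8
```

```bash
python3 - <<'E'
from fit import *
to(.5055,-.121,.0785)
b=arm.get_image("scene"); save(b,"s3.png",(200,130,350,280),3)
z=.034
for im in (b,arm.get_image("top")): print([(px(d["centre"]).round(),atz(im,px(d["centre"]),.034)[:2].round(4)) for d in arm.place_of("butter",im)])
E
```

```text
t 9.75 pos [ 0.5071 -0.1205  0.1128] yaw(world,deg) 0.01 tilt 0.05 F [-0.8 -0.2 -3.8] w 2.11 gf 39.8
tool delta cm [-0.16  0.05  3.43]
[(array([266., 198.]), array([ 0.5038, -0.1187])), (array([414., 277.]), array([0.8131, 0.076 ])), (array([262., 300.]), array([ 0.7297, -0.2151])), (array([320., 160.]), array([0.4569, 0.0364]))]
[(array([286., 112.]), array([0.7969, 0.0753])), (array([399., 149.]), array([ 0.7078, -0.2083])), (array([296., 151.]), array([0.6974, 0.0482]))]
```

View pics/s3.png

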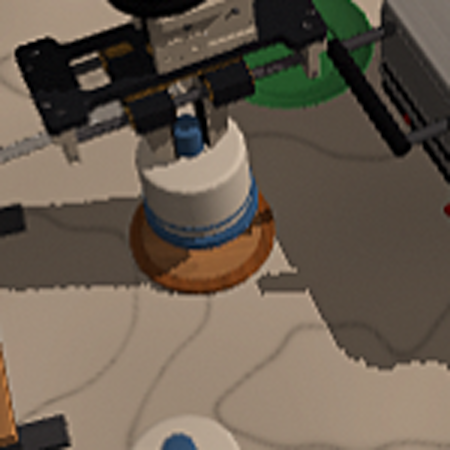

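The dish is held upright above the coaster, with its base at about (266,198) px. I lower it and release.

carry_out(claw=[1,1,1,1,1,1,1,1,5,5,5,5,5,5,5,5,5,5,5,5], delta_pos=[[-0.1,0.05,0.5],[0,0,0.8],[0,0,0.8],[0,0,0.6],[0,0,0.4],[0,0,0.3],[0,0,0],[0,0,0],[0,0,0],[0,0,0],[0,0,0],[0,0,0],[0,0,0],[0,0,-0.5],[0,0,-1.5],[0,0,-2.5],[0,0,-2.5],[0,0,-2],[0,0,0],[0,0,0]], angular=[[0,0,0],[0,0,0],[0,0,0],[0,0,0],[0,0,0],[0,0,0],[0,0,0],[0,0,0],[0,0,0],[0,0,0],[0,0,0],[0,0,0],[0,0,0],[0,0,0],[0,0,0],[0,0,0],[0,0,0],[0,0,0],[0,0,0],[0,0,0]])

```text
clock: 11.95
position: [0.5055, -0.1214, 0.1691]
ee_rot: [3.141, -0.0, 0.002]
force: [0.1, 0.1, -0.8]
width: 0.543
gripper_force: 0.0
```

```bash
python3 - <<'E'
from fit import *
to(.618,.040,.16)
b=arm.get_image("scene"); a=arm.get_image("top")
print([(px(d["centre"]).round(),atz(b,px(d["centre"]),.006)[:2].round(4)) for d in arm.place_of("butter",b)])
for k,im in(("t",a),("s",b)):
  hsv=cv2.cvtColor(im["frame"],cv2.COLOR_RGB2HSV); red=cv2.inRange(hsv,(0,150,90),(5,255,255))|cv2.inRange(hsv,(175,150,90),(180,255,255))
  n,l,s,c=cv2.connectedComponentsWithStats(red); print(k,[(s[i].tolist(),atz(im,c[i],.085)[:2].round(4).tolist()) for i in range(1,n) if s[i,4]>15])
print("knob exp",proj(a,[.618,.040,.105]),proj(b,[.618,.040,.105]))
save(b,"s4.png",(240,120,400,260),4)
E
```

```text
t 11.95 pos [ 0.5055 -0.1214  0.1691] yaw(world,deg) -0.02 tilt 0.06 F [ 0.1  0.1 -0.8] w 5.0 gf 0.0
tool delta cm [ 11.24 -16.14   0.91]
[(array([415., 278.]), array([0.8055, 0.0867])), (array([265., 298.]), array([ 0.7148, -0.206 ])), (array([267., 206.]), array([ 0.5062, -0.1205])), (array([355., 194.]), array([0.5616, 0.074 ]))]
t [([293, 155, 8, 30, 173], [0.6426, 0.0404])]
s [([351, 189, 9, 11, 61], [0.6097, 0.0472])]
knob exp [[295.55040874 179.41053852]] [[354.63722962 191.13614827]]
```

View pics/s4.png

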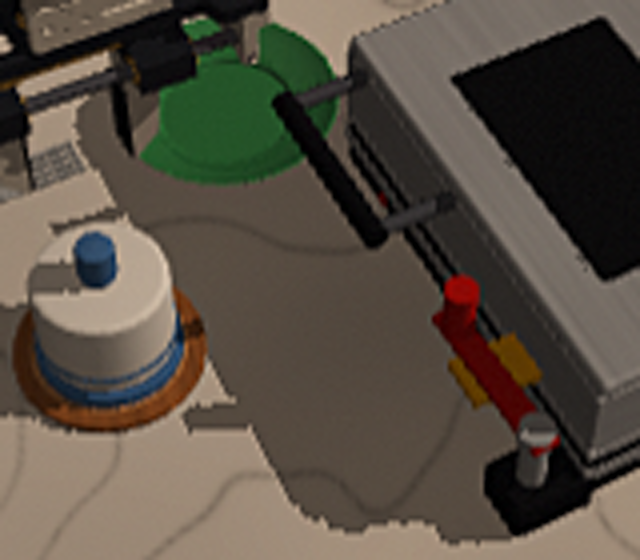

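The dish stands centred on the coaster, with the blue base ring ending at (267,206) px. The knob top is at about (355,192), close to the predicted (354.6,191). Next is the lever.

carry_out(claw=[3.5,3.5,3.5,3.5,3.5,3.5,3.5,3.5,3.5,3.5,3.5,3.5,3.5,3.5,3.5,3.5,3.5,3.5,3.5,3.5], delta_pos=[[0.6,-0.9,0],[1.3,-1.9,0],[1.6,-2.3,0],[1.6,-2.3,0],[1.6,-2.3,0],[1.6,-2.3,0],[1.6,-2.3,0],[1.3,-1.9,0],[0,0,0],[0,0,0],[0,0,0],[0,0,0],[0,0,0],[0,0,0],[0,0,0],[0,0,0],[0,0,0],[0,0,0],[0,0,0],[0,0,0]], angular=[[0,0,0],[0,0,0],[0,0,0],[0,0,0],[0,0,0],[0,0,0],[0,0,0],[0,0,0.07],[0,0,0.14],[0,0,0.14],[0,0,0.14],[0,0,0.14],[0,0,0.14],[0,0,0.14],[0,0,0.14],[0,0,0.14],[0,0,0.14],[0,0,0.14],[0,0,0.14],[0,0,0.07]])

```text
clock: 14.1
position: [0.6163, 0.042, 0.166]
ee_rot: [2.151, -2.283, -0.006]
force: [0.5, -0.9, -1.5]
width: 0.385
gripper_force: 0.0
```

```bash
python3 - <<'E'
from fit import *
to(.618,.040,.078)
print(arm.observe()["joints"].round(2))
E
```

```text
t 14.1 pos [0.6163 0.042  0.166 ] yaw(world,deg) -93.42 tilt 0.37 F [ 0.5 -0.9 -1.5] w 3.54 gf 0.0
tool delta cm [ 0.18 -0.24  8.8 ]
[-0.81  0.69  1.08  1.71 -0.66  1.16 -2.74]
```

carry_out(claw=[3.5,3.5,3.5,3.5,3.5,3.5,3.5,3.5,3.5,3.5,3.5,3.5,3.5,3.5,3.5,3.5,3.5,3.5,3.5,3.5], delta_pos=[[0,0,0],[0,0,0],[0,0,0],[0,0,0],[0,0,0],[0,0,0],[0,0,0],[0,0,0],[0,0,0],[0,0,0],[0,0,0],[0,0,0],[0,0,0],[0,0,0],[0,0,0],[0,0,0],[0,0,0],[0,0,0],[0,0,0],[0,0,0]], angular=[[0,0,-0.14],[0,0,-0.14],[0,0,-0.14],[0,0,-0.14],[0,0,-0.14],[0,0,-0.14],[0,0,-0.14],[0,0,-0.14],[0,0,-0.14],[0,0,-0.14],[0,0,-0.14],[0,0,-0.14],[0,0,-0.14],[0,0,-0.14],[0,0,-0.14],[0,0,-0.14],[0,0,-0.14],[0,0,-0.14],[0,0,-0.14],[0,0,-0.14]])

```text
clock: 16.1
position: [0.6159, 0.0409, 0.1654]
ee_rot: [-2.608, -1.743, 0.011]
force: [-0.8, -0.1, -0.4]
width: 0.379
gripper_force: 0.0
```

carry_out(claw=[3.5,3.5,3.5,3.5], delta_pos=[[0,0,0],[0,0,0],[0,0,0],[0,0,0]], angular=[[0,0,-0.14],[0,0,-0.14],[0,0,-0.14],[0,0,0]])

```text
clock: 16.5
position: [0.6159, 0.0406, 0.1655]
ee_rot: [-2.191, -2.243, 0.009]
force: [0.4, 0.2, -0.3]
width: 0.38
gripper_force: 0.0
```

```bash
python3 - <<'E'
from fit import *
to(.618,.040,.078)
print(arm.observe()["joints"].round(2))
E
```

```text
t 16.5 pos [0.6159 0.0406 0.1655] yaw(world,deg) 91.36 tilt 0.48 F [ 0.4  0.2 -0.3] w 3.5 gf 0.0
tool delta cm [-0.06  0.28  8.75]
[-0.3   0.48  0.21  1.67 -0.12  1.01 -0.02]
```

carry_out(claw=[3.5,3.5,3.5,3.5,3.5,3.5,3.5,1,1,1,1,1,1], delta_pos=[[0,0.2,1],[0,0,2],[0,0,2],[0,0,2],[0,0,1.2],[0,0,0.6],[0,0,0],[0,0,0],[0,0,0],[0,0,0],[0,0,0],[0,0,0],[0,0,0]], angular=[[0,0,0],[0,0,0],[0,0,0],[0,0,0],[0,0,0],[0,0,0],[0,0,0],[0,0,0],[0,0,0],[0,0,0],[0,0,0],[0,0,0],[0,0,0]], force=20)

```text
clock: 17.8
position: [0.6185, 0.0399, 0.079]
ee_rot: [-2.195, -2.242, 0.005]
force: [4.0, -0.1, 2.5]
width: 0.19
gripper_force: 20.0
```

```bash
python3 - <<'E'
from fit import *
s,M=st()
p=np.array([.693,.0447]);k=s["position"][:2]
print("radius",np.linalg.norm(k-p),"ang",np.degrees(np.arctan2(*(k-p)[::-1])))
import math
# steps along arc from press y dir(-.999,-.038): in tool axes
prev=None
for th in np.arange(0,1.36,.1):
    q=R.from_euler('z',th).apply([-.0749,-.0029,0])
    if prev is not None: print(round(th,2),(M.T@(q-prev)*100).round(2))
    prev=q
E
```

```text
t 17.8 pos [0.6185 0.0399 0.079 ] yaw(world,deg) 91.2 tilt 0.28 F [ 4.  -0.1  2.5] w 1.75 gf 20.0
radius 0.07462369683516434 ang -176.29084615949802
0.1 [-0.75  0.05 -0.  ]
0.2 [-0.74  0.13 -0.  ]
0.3 [-0.72  0.2  -0.  ]
0.4 [-0.7   0.27 -0.  ]
0.5 [-0.67  0.34 -0.  ]
0.6 [-0.63  0.4  -0.  ]
0.7 [-0.59  0.46 -0.  ]
0.8 [-0.54  0.52 -0.  ]
0.9 [-0.48  0.57 -0.  ]
1.0 [-0.42  0.62 -0.  ]
1.1 [-0.36  0.66 -0.  ]
1.2 [-0.29  0.69 -0.  ]
1.3 [-0.22  0.72 -0.  ]
```

carry_out(claw=[1,1,1,1,1,1,1,1,1,1,1,1,1,1,1,1], delta_pos=[[-0.38,0.02,0],[-0.37,0.03,0],[-0.74,0.13,0],[-0.72,0.2,0],[-0.7,0.27,0],[-0.67,0.34,0],[-0.63,0.4,0],[-0.59,0.46,0],[-0.54,0.52,0],[-0.48,0.57,0],[-0.42,0.62,0],[-0.36,0.66,0],[-0.29,0.69,0],[-0.22,0.72,0],[0,0,0],[0,0,0]], angular=[[0,0,0],[0,0,0],[0,0,0],[0,0,0],[0,0,0],[0,0,0],[0,0,0],[0,0,0],[0,0,0],[0,0,0],[0,0,0],[0,0,0],[0,0,0],[0,0,0],[0,0,0],[0,0,0]])

```text
clock: 19.4
position: [0.6738, -0.0377, 0.0777]
ee_rot: [-2.202, -2.238, 0.019]
force: [-5.4, -14.1, 6.4]
width: 0.179
gripper_force: 20.9
```

```bash
python3 - <<'E'
from fit import *
s,M=st()
p=np.array([.693,.0447]);k=s["position"][:2]
print("radius",np.linalg.norm(k-p),"ang",np.degrees(np.arctan2(*(k-p)[::-1])))
E
```

```text
t 19.4 pos [ 0.6738 -0.0377  0.0777] yaw(world,deg) 90.91 tilt 0.71 F [ -5.4 -14.1   6.4] w 1.65 gf 20.9
radius 0.08461519737700242 ang -103.0879576529968
```

carry_out(claw=[3.5,3.5,3.5,3.5,3.5,4,4,4,4,4,4,4,4,4,4,4,4,4,4,4], delta_pos=[[0,0,0],[0,0,0],[0,0,0],[0,0,-1],[0,0,-2.5],[0,0,-3],[0,0,-2.5],[0,0,0],[0,0,0],[0,0,0],[0,0,0],[0,0,0],[0,0,0],[0,0,0],[0,0,0],[0,0,0],[0,0,0],[0,0,0],[0,0,0],[0,0,0]], angular=[[0,0,0],[0,0,0],[0,0,0],[0,0,0],[0,0,0],[0,0,0],[0,0,0],[0,0,0.14],[0,0,0.14],[0,0,0.14],[0,0,0.14],[0,0,0.14],[0,0,0.14],[0,0,0.14],[0,0,0.14],[0,0,0.14],[0,0,0.14],[0,0,0.14],[0,0,0],[0,0,0]])

```text
clock: 21.4
position: [0.6759, -0.0296, 0.1682]
ee_rot: [-3.14, -0.089, 0.011]
force: [-0.4, 0.6, 0.5]
width: 0.431
gripper_force: 0.0
```

```bash
python3 - <<'E'
from fit import *
to(.509,.0146,.080); print(arm.observe()["joints"].round(2))
b=arm.get_image("scene"); a=arm.get_image("top")
for n,z in(("lid_bar",.097),("lever_knob",.098)):
  A=arm.place_of(n,a);B=arm.place_of(n,b); print(n,[(atz(a,px(d["centre"]),z)[:2].round(4).tolist(),round(d["conf"],2)) for d in A],[(atz(b,px(d["centre"]),z)[:2].round(4).tolist(),round(d["conf"],2)) for d in B])
save(b,"s5.png",(240,120,440,290),4)
E
```

```text
t 21.4 pos [ 0.6759 -0.0296  0.1682] yaw(world,deg) 3.25 tilt 0.41 F [-0.4  0.6  0.5] w 3.97 gf 0.0
tool delta cm [-16.35  -5.36   8.94]
[-0.41  0.62  0.61  1.53 -0.38  1.11 -1.22]
lid_bar [] [([0.5148, 0.0091], 0.82)]
lever_knob [([0.765, -0.149], 0.41)] [([0.6719, -0.0303], 0.76), ([0.6392, 0.0976], 0.65)]
```

View pics/s5.png

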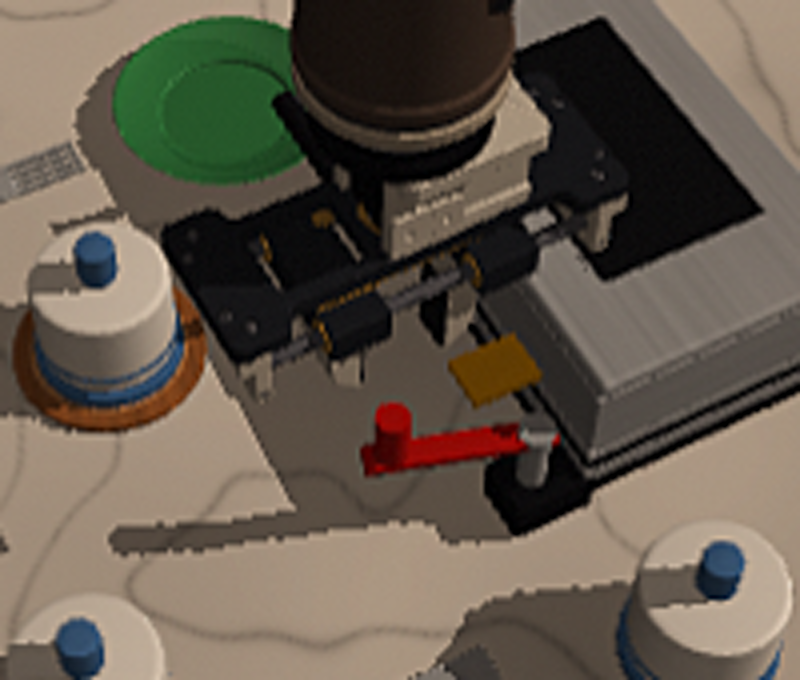

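The lever now stands well outward at about 1.3 rad, with its knob at about (338,224) px, clear of the yellow catch. Next I go to the lid bar.

carry_out(claw=[4,4,4,4,4,4,4,4,4,4,4,4], delta_pos=[[-0.8,-0.3,0],[-1.6,-0.5,0],[-2,-0.66,0],[-2,-0.66,0],[-2,-0.66,0],[-2,-0.66,0],[-2,-0.66,0],[-2,-0.66,0],[-1.4,-0.4,0],[-0.6,-0.2,0],[0,0,0],[0,0,0]], angular=[[0,0,0],[0,0,0],[0,0,0],[0,0,0],[0,0,0],[0,0,0],[0,0,0],[0,0,0],[0,0,0],[0,0,0],[0,0,0],[0,0,0.018]])

```text
clock: 22.9
position: [0.5099, 0.0149, 0.1693]
ee_rot: [-3.141, -0.053, 0.01]
force: [-0.5, 0.2, 0.0]
width: 0.435
gripper_force: 0.0
```

```bash
python3 - <<'E'
from fit import *
to(.509,.0142,.079)
E
```

```text
t 22.9 pos [0.5099 0.0149 0.1693] yaw(world,deg) 1.92 tilt 0.36 F [-0.5  0.2  0. ] w 4.01 gf 0.0
tool delta cm [-0.04  0.07  9.03]
```

carry_out(claw=[4,4,4,4,4,4,4,0.6,0.6,0.6,0.6,0.6,0.6,0.6], delta_pos=[[0,0,1],[0,0.05,2],[0,0,2],[0,0,2],[0,0,1.4],[0,0,0.6],[0,0,0],[0,0,0],[0,0,0],[0,0,0],[0,0,0],[0,0,0],[0,0,0],[0,0,0]], angular=[[0,0,0],[0,0,0],[0,0,0],[0,0,0],[0,0,0],[0,0,0],[0,0,0],[0,0,0],[0,0,0],[0,0,0],[0,0,0],[0,0,0],[0,0,0],[0,0,0]], force=20)

```text
clock: 24.3
position: [0.509, 0.0151, 0.0794]
ee_rot: [-3.14, -0.054, 0.01]
force: [-0.5, 4.7, 6.2]
width: 0.141
gripper_force: 20.0
```

```bash
cat > arc.py <<'E'
from fit import *
import sys
def arc(t0,t1,n):
    s,M=st(); prev=None
    for th in np.linspace(t0,t1,n+1):
        q=.2226*np.array([-np.cos(.2036+th),0,np.sin(.2036+th)]); q=np.array([-.038*q[0],.999*q[0],q[2]])
        if prev is not None: print(round(th,2),(M.T@(q-prev)*100).round(2).tolist())
        prev=q
if __name__=="__main__": arc(*map(float,sys.argv[1:3]),int(sys.argv[3]))
E
python3 arc.py 0 1.74 29
```

```text
t 24.3 pos [0.509  0.0151 0.0794] yaw(world,deg) 1.98 tilt 0.38 F [-0.5  4.7  6.2] w 1.3 gf 20.0
0.06 [-0.01, -0.31, -1.3]
0.12 [-0.01, -0.39, -1.28]
0.18 [-0.01, -0.46, -1.25]
0.24 [-0.01, -0.54, -1.22]
0.3 [-0.01, -0.61, -1.19]
0.36 [-0.01, -0.68, -1.15]
0.42 [-0.01, -0.75, -1.11]
0.48 [-0.01, -0.81, -1.06]
0.54 [-0.01, -0.88, -1.01]
0.6 [-0.01, -0.93, -0.95]
0.66 [-0.01, -0.99, -0.9]
0.72 [-0.01, -1.04, -0.84]
0.78 [-0.01, -1.09, -0.77]
0.84 [-0.01, -1.13, -0.7]
0.9 [-0.01, -1.17, -0.64]
0.96 [-0.01, -1.21, -0.56]
1.02 [-0.01, -1.24, -0.49]
1.08 [-0.01, -1.27, -0.42]
1.14 [-0.01, -1.29, -0.34]
1.2 [-0.01, -1.31, -0.26]
1.26 [-0.01, -1.32, -0.18]
1.32 [-0.01, -1.33, -0.1]
1.38 [-0.0, -1.33, -0.02]
1.44 [-0.0, -1.33, 0.06]
1.5 [-0.0, -1.33, 0.14]
1.56 [-0.0, -1.32, 0.22]
1.62 [-0.0, -1.3, 0.3]
1.68 [-0.0, -1.28, 0.37]
1.74 [-0.0, -1.26, 0.45]
```

carry_out(claw=[0.6,0.6,0.6,0.6,0.6,0.6,0.6,0.6,0.6,0.6,0.6,0.6,0.6,0.6,0.6,0.6,0.6,0.6], delta_pos=[[0,-0.15,-0.65],[0,-0.16,-0.65],[0,-0.39,-1.28],[0,-0.46,-1.25],[0,-0.54,-1.22],[0,-0.61,-1.19],[0,-0.68,-1.15],[0,-0.75,-1.11],[0,-0.81,-1.06],[0,-0.88,-1.01],[0,-0.93,-0.95],[0,-0.99,-0.9],[0,-1.04,-0.84],[0,-1.09,-0.77],[0,-1.13,-0.7],[0,-1.17,-0.64],[0,0,0],[0,0,0]], angular=[[0,0,0],[0,0,0],[0,0,0],[0,0,0],[0,0,0],[0,0,0],[0,0,0],[0,0,0],[0,0,0],[0,0,0],[0,0,0],[0,0,0],[0,0,0],[0,0,0],[0,0,0],[0,0,0],[0,0,0],[0,0,0]])

```text
clock: 26.1
position: [0.5053, 0.1305, 0.235]
ee_rot: [3.141, 0.051, -0.013]
force: [-8.8, -9.7, 19.8]
width: 0.147
gripper_force: 20.0
```

```bash
cat > lidang.py <<'E'
from fit import *
s,M=st(); h=np.array([.569-.0032,.150+.0849]) ; g=s["position"]-.0*M[:,2]; g=g-.019*M[:,2]
d=(g[:2]-h)@np.array([-.038,.999]); z=g[2]-.052
print("r",np.hypot(d,z).round(4),"theta",(np.arctan2(z,-d)-.2036).round(3))
E
python3 lidang.py
```

```text
t 26.1 pos [0.5053 0.1305 0.235 ] yaw(world,deg) 1.85 tilt 0.46 F [-8.8 -9.7 19.8] w 1.35 gf 20.0
r 0.2263 theta 0.9
```

carry_out(claw=[0.6,0.6,0.6,0.6,0.6,0.6,0.6,0.6,0.6,0.6,0.6,0.6,0.6,0.6,0.6,0.6,0.6], delta_pos=[[0,-0.6,-0.27],[0,-0.6,-0.26],[0,-1.24,-0.46],[0,-1.27,-0.38],[0,-1.29,-0.3],[0,-1.31,-0.23],[0,-1.32,-0.15],[0,-1.33,-0.07],[0,-1.33,0.01],[0,-1.33,0.09],[0,-1.33,0.17],[0,-1.32,0.25],[0,-1.3,0.3],[0,-1.28,0.37],[0,-1.26,0.45],[0,0,0],[0,0,0]], angular=[[0,0,0],[0,0,0],[0,0,0],[0,0,0],[0,0,0],[0,0,0],[0,0,0],[0,0,0],[0,0,0],[0,0,0],[0,0,0],[0,0,0],[0,0,0],[0,0,0],[0,0,0],[0,0,0],[0,0,0]])

```text
clock: 27.8
position: [0.4986, 0.3155, 0.2386]
ee_rot: [-3.138, -0.057, 0.012]
force: [-4.1, 5.0, 3.9]
width: 0.144
gripper_force: 20.0
```

```bash
python3 lidang.py; python3 - <<'E'
from h import *
b=arm.get_image("scene");save(b,"s6.png",(240,40,540,290),2.6)
a=arm.get_image("top")
for k,im in(("t",a),("s",b)): print(k,[(px(d["centre"]).round(1).tolist(),atz(im,px(d["centre"]),.045)[:2].round(4).tolist(),round(d["conf"],2)) for d in arm.place_of("mould0",im)])
E
```

```text
t 27.8 pos [0.4986 0.3155 0.2386] yaw(world,deg) 2.07 tilt 0.48 F [-4.1  5.   3.9] w 1.32 gf 20.0
r 0.2217 theta 1.751
t [([255.1, 192.7], [0.5916, 0.1435], 0.88), ([251.1, 163.8], [0.6625, 0.1561], 0.83), ([255.8, 241.2], [0.474, 0.138], 0.82), ([253.0, 214.5], [0.5383, 0.1469], 0.63)]
s [([392.6, 190.6], [0.6141, 0.1391], 0.92), ([408.9, 207.1], [0.6678, 0.149], 0.9), ([363.7, 148.1], [0.4763, 0.14], 0.9), ([381.5, 165.3], [0.5403, 0.1522], 0.67), ([420.9, 158.0], [0.5603, 0.2459], 0.57)]
```

View pics/s6.png

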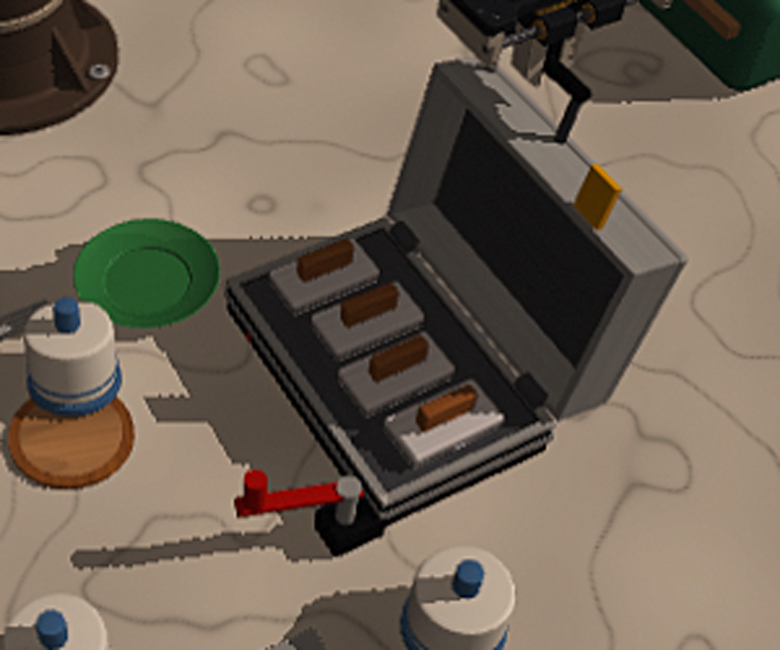

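The lid is fully up and four moulds lie in the press. The butter dish has been knocked, and now sits robot-ward of the coaster's middle, with its knob at about (265,161) px. I release the bar and measure the dish.

carry_out(claw=[4,4,4,4,4,4,4,4,4,4,4], delta_pos=[[0,0,0],[0,0,0],[0,0,0],[0,0,0],[0,0,-1],[0,0,-1.5],[0,0,-1.5],[0,2,0],[0,3,0],[0,3,0],[0,3,0]], angular=[[0,0,0],[0,0,0],[0,0,0],[0,0,0],[0,0,0],[0,0,0],[0,0,0],[0,0,0],[0,0,0],[0,0,0],[0,0,0]])

```text
clock: 29.1
position: [0.5036, 0.2008, 0.2777]
ee_rot: [3.141, 0.052, -0.011]
force: [-1.1, -0.2, -0.0]
width: 0.44
gripper_force: 0.0
```

```bash
python3 - <<'E'
from fit import *
b=arm.get_image("scene");a=arm.get_image("top")
A=[d for d in arm.place_of("butter",a)];B=arm.place_of("butter",b)
print([px(d["centre"]).round(1).tolist() for d in A],[px(d["centre"]).round(1).tolist() for d in B])
pts=[]
for k,im in(("t",a),("s",b)):
    hsv=cv2.cvtColor(im["frame"],cv2.COLOR_RGB2HSV); m=cv2.inRange(hsv,(95,70,30),(125,255,255))
    n,l,s,c=cv2.connectedComponentsWithStats(m)
    print(k,[(s[i].tolist(),c[i].round(1).tolist()) for i in range(1,n) if s[i,4]>10 and 230<c[i][0]<440])
top=a["frame"][180:280,310:420]; sc=b["frame"][140:240,220:330]
f=np.hstack([cv2.resize(x,(400,400),interpolation=cv2.INTER_CUBIC) for x in(top,sc)])[:,:,::-1]
cv2.imwrite("pics/b1.png",f)
st()
E
```

```text
[[283.6, 110.0], [354.7, 250.2]] [[418.1, 281.2], [264.5, 300.5], [266.0, 189.9]]
t [([277, 98, 8, 9, 59], [280.5, 102.0]), ([273, 111, 27, 17, 68], [288.5, 122.9]), ([400, 139, 9, 9, 60], [404.1, 142.9]), ([382, 145, 23, 21, 58], [390.0, 159.0]), ([340, 235, 28, 10, 47], [353.5, 237.5]), ([349, 253, 9, 10, 66], [352.8, 257.4])]
s [([261, 154, 10, 14, 112], [265.2, 161.0]), ([251, 180, 36, 20, 173], [269.8, 193.2]), ([262, 191, 12, 2, 12], [267.5, 191.8]), ([414, 256, 12, 14, 125], [419.8, 262.4]), ([394, 272, 41, 28, 185], [411.0, 290.8]), ([254, 275, 12, 15, 137], [259.6, 281.9]), ([244, 291, 41, 28, 191], [267.0, 310.2])]
t 29.3 pos [0.5038 0.2017 0.2779] yaw(world,deg) 1.8 tilt 0.41 F [-0.1  0.6 -0.7] w 4.0 gf 0.0
```

View pics/b1.png

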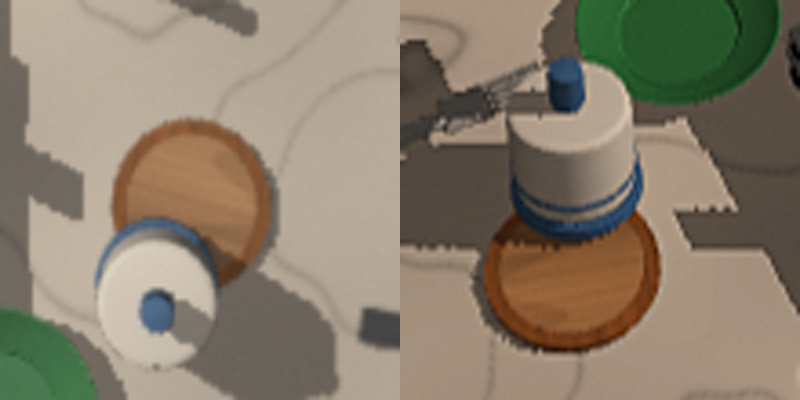

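The dish was pushed about 6 cm toward the robot. It now rests half off the coaster and looks slightly tilted. In the top crop the knob is at (155,312), and in the scene crop at (567,85).

```bash
python3 - <<'E'
from fit import *
b=arm.get_image("scene");a=arm.get_image("top")
k=tri(a,[352.8,257.4],b,[265.2,161.0]); print("knob",k.round(4))
print("base",tri(a,[354.7,250.2],b,[266,189.9]).round(4))
for z in(.085,.092): print(z,atz(a,[352.8,257.4],z)[:2].round(4),atz(b,[265.2,161.0],z)[:2].round(4))
to(k[0],k[1],.16)
print(arm.observe()["joints"].round(2))
E
```

```text
knob [ 0.4441 -0.0928  0.0825]
base [ 0.4551 -0.1038 -0.0046]
0.085 [ 0.4439 -0.0936] [ 0.4466 -0.0924]
0.092 [ 0.4444 -0.0931] [ 0.4524 -0.0939]
t 29.4 pos [0.5035 0.2036 0.2776] yaw(world,deg) 1.97 tilt 0.43 F [-0.4  0.1  0.6] w 3.99 gf 0.0
tool delta cm [-6.88 29.43 11.79]
[-0.99  0.29  0.67  1.73 -0.2   1.19 -1.8 ]
```

carry_out(claw=[5,5,5,5,5,5,5,5,5,5,5,5,5,5,5,5], delta_pos=[[-0.25,1.2,0],[-0.5,2.3,0],[-0.6,2.6,0],[-0.6,2.6,0],[-0.6,2.6,0],[-0.6,2.6,0.5],[-0.6,2.6,1.5],[-0.6,2.6,2],[-0.6,2.6,2],[-0.6,2.6,2],[-0.6,2.6,1.5],[-0.5,1.9,1],[-0.2,0.7,0.5],[0,0,0],[0,0,0],[0,0,0]], angular=[[0,0,0],[0,0,0],[0,0,0],[0,0,0],[0,0,0],[0,0,0],[0,0,0],[0,0,0],[0,0,0],[0,0,0],[0,0,0],[0,0,0],[0,0,0],[0,0.07,0],[0,0.07,0],[0,0,0]])

```text
clock: 31.0
position: [0.4423, -0.094, 0.1679]
ee_rot: [-3.13, -0.051, -0.208]
force: [-0.6, -0.6, 0.2]
width: 0.545
gripper_force: 0.0
```

```bash
python3 - <<'E'
from fit import *
to(.4455,-.0935,.074)
s,M=st();print(M.round(3)); print(arm.observe()["joints"].round(2))
E
```

```text
t 31.0 pos [ 0.4423 -0.094   0.1679] yaw(world,deg) 1.87 tilt 7.62 F [-0.6 -0.6  0.2] w 5.02 gf 0.0
tool delta cm [-0.92 -0.02  9.35]
t 31.0 pos [ 0.4423 -0.094   0.1679] yaw(world,deg) 1.87 tilt 7.62 F [-0.6 -0.6  0.2] w 5.02 gf 0.0
[[ 0.991  0.033  0.133]
 [ 0.032 -0.999  0.007]
 [ 0.133 -0.002 -0.991]]
[-0.57  0.17  0.78  2.2  -0.23  0.71 -1.17]
```

carry_out(claw=[5,5,5,5,5,5,5,5,5,1,1,1,1,1,1,1,1], delta_pos=[[-0.5,0,0.5],[-0.4,0,1.5],[0,0,2],[0,0,2],[0,0,1.7],[0,0,1],[0,0,0.6],[0,0,0],[0,0,0],[0,0,0],[0,0,0],[0,0,0],[0,0,0],[0,0,0],[0,0,0],[0,0,0],[0,0,0]], angular=[[0,0,0],[0,0,0],[0,0,0],[0,0,0],[0,0,0],[0,0,0],[0,0,0],[0,0,0],[0,0,0],[0,0,0],[0,0,0],[0,0,0],[0,0,0],[0,0,0],[0,0,0],[0,0,0],[0,0,0]], force=35)

```text
clock: 32.7
position: [0.448, -0.0938, 0.0747]
ee_rot: [-3.132, -0.053, -0.208]
force: [0.1, -1.7, 2.3]
width: 0.235
gripper_force: 34.9
```

carry_out(claw=[1,1,1,1,1,1,1,1], delta_pos=[[0,0,-0.5],[0,0,-1],[0,0,-1.5],[0,0,-1.2],[0,0,0],[0,0,0],[0,0,0],[0,0,0]], angular=[[0,0,0],[0,0,0],[0,0,0],[0,0,0],[0,-0.06,0],[0,-0.07,0],[0,0,0],[0,0,0]])

```text
clock: 33.5
position: [0.4417, -0.0939, 0.1158]
ee_rot: [3.141, 0.054, 0.004]
force: [0.4, 0.2, -3.3]
width: 0.232
gripper_force: 34.8
```

```bash
python3 - <<'E'
from fit import *
to(.508,-.121,.08)
b=arm.get_image("scene");a=arm.get_image("top")
top=a["frame"][180:280,310:420]; sc=b["frame"][140:240,220:330]
f=np.hstack([cv2.resize(x,(400,400),interpolation=cv2.INTER_CUBIC) for x in(top,sc)])[:,:,::-1]
cv2.imwrite("pics/b2.png",f)
E
```

```text
t 33.5 pos [ 0.4417 -0.0939  0.1158] yaw(world,deg) 1.95 tilt 0.16 F [ 0.4  0.2 -3.3] w 2.13 gf 34.8
tool delta cm [6.52 2.93 3.6 ]
```

View pics/b2.png

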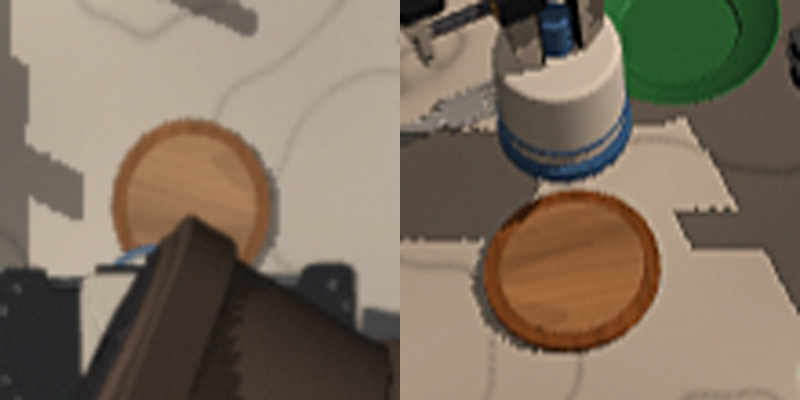

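The dish is held upright, short of the coaster, which is fully visible with its middle at about (267,208) px. I carry it over.

carry_out(claw=[1,1,1,1,1,1,1,1,1,1,1], delta_pos=[[0.4,0.18,0],[0.8,0.36,0],[1,0.45,0],[1,0.45,0],[1,0.45,0],[1,0.45,0],[0.9,0.4,0],[0.5,0.25,0],[0,0,0],[0,0,0],[0,0,0]], angular=[[0,0,0],[0,0,0],[0,0,0],[0,0,0],[0,0,0],[0,0,0],[0,0,0],[0,0,0],[0,0,0],[0,0,0],[0,0,0]])

```text
clock: 34.7
position: [0.5087, -0.1214, 0.1163]
ee_rot: [-3.14, -0.053, -0.003]
force: [0.4, 0.1, -3.9]
width: 0.233
gripper_force: 34.8
```

```bash
python3 - <<'E'
from fit import *
b=arm.get_image("scene");a=arm.get_image("top")
print(atz(b,[267.3,207.7],.006),atz(a,[362.5,229.3],.006))
to(.508,-.121,.08)
E
```

```text
[ 0.51115019 -0.12095293  0.006     ] [ 0.50810585 -0.1222132   0.006     ]
t 34.8 pos [ 0.5088 -0.1214  0.1164] yaw(world,deg) 1.94 tilt 0.14 F [ 0.1  1.2 -4.1] w 2.12 gf 34.8
tool delta cm [-0.09 -0.04  3.64]
```

Centre agrees within about 2 mm. I lower until contact.

carry_out(claw=[1,1,1,1,1,1,1,1], delta_pos=[[0,0,0.5],[0,0,0.9],[0,0,0.9],[0,0,0.6],[0,0,0.4],[0,0,0.3],[0,0,0],[0,0,0]], angular=[[0,0,0],[0,0,0],[0,0,0],[0,0,0],[0,0,0],[0,0,0],[0,0,0],[0,0,0]])

```text
clock: 35.6
position: [0.5094, -0.1218, 0.0805]
ee_rot: [-3.141, -0.053, -0.004]
force: [0.0, -0.3, -3.6]
width: 0.233
gripper_force: 34.8
```

carry_out(claw=[1,1,1,1], delta_pos=[[0,0,0.1],[0,0,0.1],[0,0,0.05],[0,0,0]], angular=[[0,0,0],[0,0,0],[0,0,0],[0,0,0]])

```text
clock: 36.0
position: [0.5093, -0.1216, 0.0779]
ee_rot: [-3.141, -0.053, -0.004]
force: [0.2, 0.5, -4.3]
width: 0.232
gripper_force: 34.8
```

carry_out(claw=[1,1,1,1], delta_pos=[[0,0,0.1],[0,0,0.1],[0,0,0.05],[0,0,0]], angular=[[0,0,0],[0,0,0],[0,0,0],[0,0,0]])

```text
clock: 36.4
position: [0.5097, -0.1221, 0.0758]
ee_rot: [-3.141, -0.052, -0.006]
force: [-0.8, -0.9, 3.9]
width: 0.229
gripper_force: 34.8
```

carry_out(claw=[5,5,5,5,5,5,5,5,5,5,5,4,4,4,4,4,4,4,4,4], delta_pos=[[0,0,0],[0,0,0],[0,0,0],[0,0,0],[0,0,0],[0,0,-0.5],[0,0,-1.5],[0,0,-3],[0,0,-3],[0,0,-3],[0,0,-2],[0,0,0],[0,0,0],[0,0,0],[0,0,0],[0,0,0],[0,0,0],[0,0,0],[0,0,0],[0,0,0]], angular=[[0,0,0],[0,0,0],[0,0,0],[0,0,0],[0,0,0],[0,0,0],[0,0,0],[0,0,0],[0,0,0],[0,0,-0.14],[0,0,-0.145],[0,0,-0.145],[0,0,-0.145],[0,0,-0.145],[0,0,-0.145],[0,0,-0.145],[0,0,-0.145],[0,0,-0.145],[0,0,-0.145],[0,0,-0.145]])

```text
clock: 38.4
position: [0.5088, -0.1218, 0.2057]
ee_rot: [2.154, 2.284, 0.003]
force: [-0.4, 0.0, 0.1]
width: 0.435
gripper_force: 0.0
```

```bash
python3 - <<'E'
from fit import *
b=arm.get_image("scene");a=arm.get_image("top")
k=[d for d in arm.place_of("butter",b)]; print("butter",[atz(b,px(d["centre"]),.006)[:2].round(4).tolist() for d in k])
print("knobs",[x for x in dishes(b) if abs(x[2][1]-168)<25])
for kk,im in(("t",a),("s",b)):
    ds=arm.place_of("mould0",im); print(kk,sorted([(atz(im,px(d["centre"]),.045)[:2].round(4).tolist(),round(d["conf"],2)) for d in ds]))
    hsv=cv2.cvtColor(im["frame"],cv2.COLOR_RGB2HSV); m=cv2.inRange(hsv,(0,110,30),(20,255,200))
    m=cv2.morphologyEx(m,cv2.MORPH_OPEN,np.ones((2,2)))
    n,l,s,c=cv2.connectedComponentsWithStats(m)
    for i in range(1,n):
        w=atz(im,c[i],.078)
        if s[i,4]>25 and .42<w[0]<.72 and .07<w[1]<.24: print("fin",kk,w[:2].round(4),s[i].tolist(),rect(im,l==i,.082))
o=np.array([.569,.150]);X=np.array([-.038,.999]);Y=np.array([-.999,-.038])
for j in(-93,-31,31,93): print("exp",(o+Y*j/1000).round(4))
cv2.imwrite("pics/m1.png",np.hstack([cv2.resize(x,(400,400),interpolation=cv2.INTER_CUBIC) for x in(a["frame"][140:260,190:310],b["frame"][120:240,320:440])])[:,:,::-1])
st();print(arm.observe()["joints"].round(2))
E
```

```text
butter [[0.8149, 0.0846], [0.7186, -0.2099], [0.5131, -0.1207]]
knobs [([0.5094, -0.1225], 104, [263.0, 186.0])]
t [([0.471, 0.1401], 0.84), ([0.5384, 0.1425], 0.58), ([0.5954, 0.1445], 0.67), ([0.658, 0.1615], 0.9), ([0.692, -0.0278], 0.21), ([0.6924, 0.0489], 0.35)]
fin t [0.6574 0.1497] [240, 161, 22, 6, 120] (array([656.9, 149.4]), array([11.9, 50.1]), 0.81)
fin t [0.5961 0.1404] [243, 187, 22, 6, 113] (array([595.6, 140.1]), array([11.7, 49.6]), 1.05)
fin t [0.5339 0.1472] [240, 214, 22, 5, 103] (array([533.6, 145. ]), array([ 9.3, 49.4]), 1.27)
fin t [0.4716 0.1368] [243, 240, 22, 6, 109] (array([472.4, 136. ]), array([11.5, 49.1]), 1.49)
s [([0.477, 0.1308], 0.8), ([0.534, 0.1535], 0.88), ([0.613, 0.1408], 0.56), ([0.6711, 0.1478], 0.57)]
fin s [0.4828 0.1396] [355, 133, 22, 16, 212] (array([485.6, 137.8]), array([27.7, 58.9]), 1.28)
fin s [0.5448 0.1489] [372, 150, 22, 17, 223] (array([547.2, 147.2]), array([26.9, 59.3]), 2.84)
fin s [0.6063 0.1422] [383, 170, 23, 18, 226] (array([608.7, 140.6]), array([24.5, 59.2]), 3.13)
fin s [0.6674 0.152 ] [401, 189, 23, 18, 222] (array([669.8, 150.3]), array([22.9, 59.3]), 2.98)
exp [0.6619 0.1535]
exp [0.6    0.1512]
exp [0.538  0.1488]
exp [0.4761 0.1465]
t 38.65 pos [ 0.5089 -0.1218  0.2056] yaw(world,deg) 92.79 tilt 0.16 F [0.1 1.3 0.4] w 4.0 gf 0.0
[-0.19  0.29  0.41  1.88 -0.14  1.    0.33]
```

View pics/m1.png

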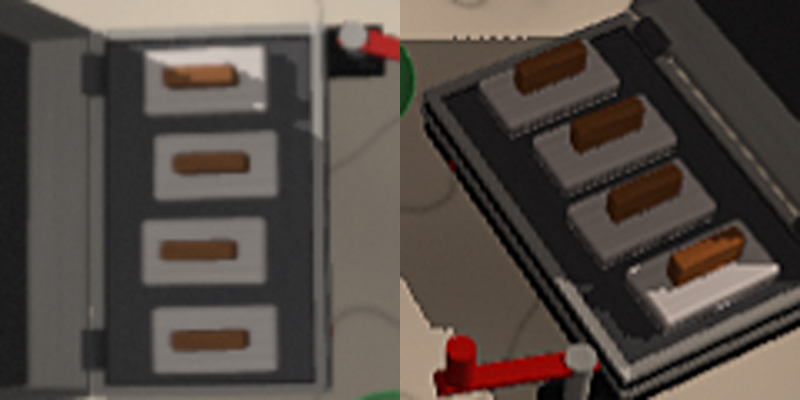

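All four moulds lie flat in a row with brown fins, in the top crop at rows 75, 162, 250 and 340. The dish is back centred on the coaster. Now I pick the far mould.

```bash
python3 - <<'E'
from fit import *
to(.661,.151,.066)
E
```

```text
t 38.65 pos [ 0.5089 -0.1218  0.2056] yaw(world,deg) 92.79 tilt 0.16 F [0.1 1.3 0.4] w 4.0 gf 0.0
tool delta cm [26.51 16.48 14.01]
```

carry_out(claw=[4,4,4,4,4,4,4,4,4,4,4,4,4,4,4,4], delta_pos=[[1,0.6,0],[2,1.25,0],[2.4,1.5,0],[2.4,1.5,0],[2.4,1.5,0],[2.4,1.5,0],[2.4,1.5,0],[2.4,1.5,0],[2.4,1.5,0],[2.4,1.5,1],[2.4,1.5,2],[1.6,0.9,2],[0.4,0.2,1],[0,0,0],[0,0,0],[0,0,0]], angular=[[0,0,0],[0,0,0],[0,0,0],[0,0,0],[0,0,0],[0,0,0],[0,0,0],[0,0,0],[0,0,0],[0,0,0],[0,0,0],[0,0,0],[0,0,0],[0,0,0.01],[0,0,0],[0,0,0]])

```text
clock: 40.25
position: [0.6598, 0.1513, 0.1473]
ee_rot: [2.173, 2.264, 0.005]
force: [-0.0, 0.4, 0.5]
width: 0.438
gripper_force: 0.0
```

```bash
python3 - <<'E'
from fit import *
to(.661,.151,.066)
E
```

```text
t 40.25 pos [0.6598 0.1513 0.1473] yaw(world,deg) 92.35 tilt 0.25 F [-0.   0.4  0.5] w 4.03 gf 0.0
tool delta cm [-0.03  0.08  8.13]
```

carry_out(claw=[4,4,4,4,4,4,4,4,0.6,0.6,0.6,0.6,0.6,0.6,0.6], delta_pos=[[0,0.1,1],[0,0,2],[0,0,2],[0,0,1.5],[0,0,1],[0,0,0.5],[0,0,0.1],[0,0,0],[0,0,0],[0,0,0],[0,0,0],[0,0,0],[0,0,0],[0,0,0],[0,0,0]], angular=[[0,0,0],[0,0,0],[0,0,0],[0,0,0],[0,0,0],[0,0,0],[0,0,0],[0,0,0],[0,0,0],[0,0,0],[0,0,0],[0,0,0],[0,0,0],[0,0,0],[0,0,0]], force=40)

```text
clock: 41.75
position: [0.6608, 0.1528, 0.0652]
ee_rot: [2.172, 2.267, 0.004]
force: [-1.0, 0.1, 3.1]
width: 0.146
gripper_force: 40.0
```

```bash
python3 - <<'E'
from fit import *
st()
E
```

```text
t 41.75 pos [0.6608 0.1528 0.0652] yaw(world,deg) 92.46 tilt 0.19 F [-1.   0.1  3.1] w 1.34 gf 40.0
```

carry_out(claw=[0.6,0.6,0.6,0.6,0.6,0.6,0.6,0.6,0.6,0.6,0.6,0.6,0.6,0.6,0.6,0.6,0.6,0.6,0.6,0.6], delta_pos=[[0,0,-0.5],[0,0,-1.5],[0,0,-2.5],[0,0,-3],[0,0,-2.5],[0,0,0],[0,0,0],[-1,0,0],[-2,0.1,0],[-3,0.1,0],[-3.5,0.15,0],[-3.5,0.15,0],[-3.5,0.15,0],[-3.5,0.15,0],[-3.5,0.15,0],[-3.5,0.15,0],[-3.5,0.15,0],[-3.5,0.15,0],[-3.5,0.15,0],[-3,0.1,0]], angular=[[0,0,0],[0,0,0],[0,0,0],[0,0,0],[0,0,0],[0,0,0.09],[0,0,0.1],[0,0,0],[0,0,0],[0,0,0],[0,0,0],[0,0,0],[0,0,0],[0,0,0],[0,0,0],[0,0,0],[0,0,0],[0,0,0],[0,0,0],[0,0,0]])

```text
clock: 43.75
position: [0.615, -0.2548, 0.1649]
ee_rot: [2.377, 2.051, 0.001]
force: [0.6, -0.4, -2.8]
width: 0.148
gripper_force: 40.0
```

carry_out(claw=[0.6,0.6,0.6,0.6], delta_pos=[[-2,0.1,0],[-1,0,0],[0,0,0],[0,0,0]], angular=[[0,0,0],[0,0,0],[0,0,0],[0,0,0]])

```text
clock: 44.15
position: [0.6137, -0.2794, 0.1646]
ee_rot: [2.377, 2.053, 0.004]
force: [-0.7, 0.5, -2.7]
width: 0.148
gripper_force: 40.0
```

```bash
python3 - <<'E'
from fit import *
to(.611,-.311,.092)
a=arm.get_image("top")
r=reg(a,"mould0"); print([rect(a,x,.14) for x in r])
print(arm.observe()["joints"].round(2))
E
```

```text
t 44.15 pos [ 0.6137 -0.2794  0.1646] yaw(world,deg) 81.64 tilt 0.16 F [-0.7  0.5 -2.7] w 1.36 gf 40.0
tool delta cm [-3.18  0.18  7.25]
[(array([ 619. , -257.6]), array([41.7, 52. ]), 80.46), (array([534.2, 130.6]), array([47.7, 81.1]), 1.72), (array([591. , 125.8]), array([46., 82.]), 3.01), (array([477.9, 122.1]), array([44.3, 81.6]), 3.3), (array([ 466.6, -267.4]), array([ 74.3, 115.5]), 56.6)]
[ 0.09  0.58  0.4   1.54 -0.25  1.07  0.42]
```

```bash
python3 - <<'E'
from fit import *
b=arm.get_image("scene"); a=arm.get_image("top")
C=np.array([.5195,-.299,.07]);u=np.array([.989,-.147,0]);v=np.array([.147,.989,0])
def rng(im):
    hsv=cv2.cvtColor(im["frame"],cv2.COLOR_RGB2HSV); m=cv2.inRange(hsv,(5,100,90),(20,255,255))
    out=[]
    for s in np.arange(-.11,.115,.02):
        vs=np.arange(-.035,.035,.0005); q=proj(im,[C+u*s+v*t for t in vs]).round().astype(int)
        on=[t for t,(c,r) in zip(vs,q) if m[r,c]]
        if on: out.append((round(s,2),round(min(on)*1000,1),round(max(on)*1000,1)))
    return out
print("t",rng(a)); print("s",rng(b))
E
```

```text
t [(np.float64(-0.11), np.float64(-14.5), np.float64(18.0)), (np.float64(-0.09), np.float64(-16.5), np.float64(19.0)), (np.float64(-0.07), np.float64(-15.5), np.float64(20.0)), (np.float64(-0.05), np.float64(-15.0), np.float64(18.0)), (np.float64(-0.03), np.float64(-14.0), np.float64(19.0)), (np.float64(-0.01), np.float64(-13.5), np.float64(19.5)), (np.float64(0.03), np.float64(14.0), np.float64(18.5)), (np.float64(0.05), np.float64(0.0), np.float64(19.0)), (np.float64(0.07), np.float64(0.5), np.float64(19.5)), (np.float64(0.11), np.float64(23.5), np.float64(32.5))]
s [(np.float64(-0.03), np.float64(-9.5), np.float64(-8.0)), (np.float64(-0.01), np.float64(-12.0), np.float64(-6.5)), (np.float64(0.09), np.float64(-15.0), np.float64(20.5)), (np.float64(0.11), np.float64(-14.0), np.float64(19.0))]
```

carry_out(claw=[0.6,0.6,0.6,0.6,0.6,0.6,0.6,0.6,0.6,0.6,0.6,0.6,0.6,0.6], delta_pos=[[-0.7,0.1,0],[-1.2,0.1,0],[-0.8,0.05,0],[-0.35,0,0],[0,0,0],[0,0,1],[0,0,2],[0,0,2],[0,0,1],[0,0,0.5],[0,0,0.3],[0,0,0.2],[0,0,0],[0,0,0]], angular=[[0,0,0],[0,0,0],[0,0,0],[0,0,0],[0,0,0],[0,0,0],[0,0,0],[0,0,0],[0,0,0],[0,0,0],[0,0,0],[0,0,0],[0,0,0],[0,0,0]])

```text
clock: 45.75
position: [0.6124, -0.3108, 0.0953]
ee_rot: [2.377, 2.051, 0.004]
force: [-0.7, 0.4, -2.9]
width: 0.147
gripper_force: 40.0
```

```bash
python3 - <<'E'
from fit import *
to(.612,-.3097,.091)
E
```

```text
t 45.75 pos [ 0.6124 -0.3108  0.0953] yaw(world,deg) 81.58 tilt 0.21 F [-0.7  0.4 -2.9] w 1.35 gf 40.0
tool delta cm [ 0.11 -0.05  0.43]
```

carry_out(claw=[0.6,0.6,0.6,0.6,0.6], delta_pos=[[0.1,0,0.15],[0,0,0.15],[0,0,0.1],[0,0,0.1],[0,0,0]], angular=[[0,0,0],[0,0,0],[0,0,0],[0,0,0],[0,0,0]])

```text
clock: 46.25
position: [0.6122, -0.3096, 0.0902]
ee_rot: [2.377, 2.051, 0.004]
force: [-2.6, 1.0, 3.8]
width: 0.149
gripper_force: 40.0
```

Contact at the expected height. I release, lift and check.

carry_out(claw=[4,4,4,4,4,4,4,4,4,4,4,4,4,4,4,4], delta_pos=[[0,0,0],[0,0,0],[0,0,0],[0,0,0],[0,0,-0.5],[0,0,-1.5],[0,0,-3],[0,0,-3],[1.5,0,-2],[3,0,0],[3,0,0],[3,0,0],[3,0,0],[3,0,0],[3,0,0],[2,0,0]], angular=[[0,0,0],[0,0,0],[0,0,0],[0,0,0],[0,0,0],[0,0,0],[0,0,0],[0,0,0],[0,0,0],[0,0,0],[0,0,0],[0,0,0],[0,0,0],[0,0,0],[0,0,-0.09],[0,0,-0.1]])

```text
clock: 47.85
position: [0.6424, -0.094, 0.1912]
ee_rot: [2.165, 2.273, 0.006]
force: [-0.3, 0.7, -0.5]
width: 0.434
gripper_force: 0.0
```

```bash
cat > chk.py <<'E'
from fit import *
b=arm.get_image("scene"); a=arm.get_image("top")
v=np.array([.147,.989]);u=np.array([.989,-.147]);C=np.array([.5197,-.2975])
for k,im in(("t",a),("s",b)):
    for x in reg(im,"mould0"):
        c,s,an=rect(im,x,.088)
        if c[1]<-150: 
            d=np.array(c)/1000-C; print(k,"mould rect along,across mm",(d@u*1000).round(1),(d@v*1000).round(1),s,an)
    hsv=cv2.cvtColor(im["frame"],cv2.COLOR_RGB2HSV); m=cv2.inRange(hsv,(0,110,30),(20,255,200))
    print(k,"butter",[atz(im,px(d["centre"]),.006)[:2].round(3).tolist() for d in arm.place_of("butter",im)])
cv2.imwrite("pics/chk.png",np.hstack([cv2.resize(x,(400,400),interpolation=cv2.INTER_CUBIC) for x in(a["frame"][165:285,380:500],b["frame"][160:300,130:270])])[:,:,::-1])
to(.600,.1415,.0655)
E
python3 chk.py
```

```text
t mould rect along,across mm 91.4 4.7 [91.  49.2] 81.76
t butter [[0.8, 0.079]]
s mould rect along,across mm 99.7 4.3 [93.7 56.3] 82.62
s butter [[0.807, 0.082], [0.512, -0.127], [0.256, 0.528]]
t 48.15 pos [ 0.6416 -0.0987  0.1905] yaw(world,deg) 92.27 tilt 0.2 F [ 1.   0.  -0.3] w 4.03 gf 0.0
tool delta cm [24.17 -3.24 12.47]
```

View pics/chk.png

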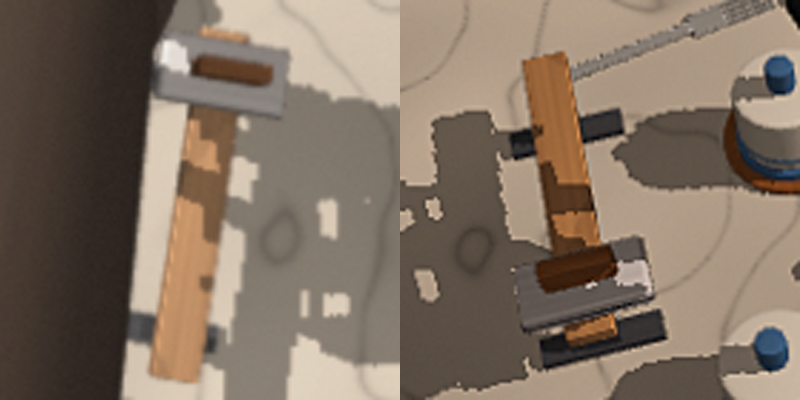

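The first mould lies flat and crosswise at the rail's far end. Both cameras put it about 4.5 mm too far to the +y side, because the camera scale differs slightly from the arm's. I'll apply that correction to the next moulds and fix this one later.

carry_out(claw=[4,4,4,4,4,4,4,4,4,4,4,4,4,4], delta_pos=[[1,-0.15,0],[2,-0.25,0],[3,-0.4,0],[3,-0.4,0],[3,-0.4,0],[3,-0.4,0],[3,-0.4,1],[3,-0.4,2],[2.1,-0.3,1.5],[1,-0.1,0.5],[0.2,0,0],[0,0,0],[0,0,0],[0,0,0]], angular=[[0,0,0],[0,0,0],[0,0,0],[0,0,0],[0,0,0],[0,0,0],[0,0,0],[0,0,0],[0,0,0],[0,0,0],[0,0,0],[0,0,0],[0,0,0],[0,0,0]])

```text
clock: 49.55
position: [0.6001, 0.1431, 0.1406]
ee_rot: [2.174, 2.264, 0.005]
force: [0.9, 0.1, -0.2]
width: 0.44
gripper_force: 0.0
```

```bash
python3 - <<'E'
from fit import *
to(.600,.1432,.0655)
E
```

```text
t 49.55 pos [0.6001 0.1431 0.1406] yaw(world,deg) 92.34 tilt 0.23 F [ 0.9  0.1 -0.2] w 4.05 gf 0.0
tool delta cm [ 0.01 -0.04  7.51]
```

carry_out(claw=[4,4,4,4,4,4,4,4,0.6,0.6,0.6,0.6,0.6,0.6,0.6], delta_pos=[[0,0,1],[0,0,2],[0,0,2],[0,0,1.3],[0,0,0.8],[0,0,0.4],[0,0,0],[0,0,0],[0,0,0],[0,0,0],[0,0,0],[0,0,0],[0,0,0],[0,0,0],[0,0,0]], angular=[[0,0,0],[0,0,0],[0,0,0],[0,0,0],[0,0,0],[0,0,0],[0,0,0],[0,0,0],[0,0,0],[0,0,0],[0,0,0],[0,0,0],[0,0,0],[0,0,0],[0,0,0]], force=40)

```text
clock: 51.05
position: [0.5997, 0.1447, 0.0649]
ee_rot: [2.172, 2.267, 0.004]
force: [-0.1, -0.3, 3.3]
width: 0.149
gripper_force: 40.0
```

carry_out(claw=[0.6,0.6,0.6,0.6,0.6,0.6,0.6,0.6], delta_pos=[[0,0,-0.5],[0,0,-1.5],[0,0,-2.5],[0,0,-3],[0,0,-2.5],[0,0,0],[0,0,0],[0,0,0]], angular=[[0,0,0],[0,0,0],[0,0,0],[0,0,0],[0,0,0],[0,0,0.09],[0,0,0.1],[0,0,0]])

```text
clock: 51.85
position: [0.5993, 0.1446, 0.1658]
ee_rot: [2.379, 2.049, 0.005]
force: [0.0, 0.1, -2.4]
width: 0.152
gripper_force: 40.0
```

carry_out(claw=[0.6,0.6,0.6,0.6,0.6,0.6,0.6,0.6,0.6,0.6,0.6,0.6,0.6,0.6,0.6,0.6,0.6,0.6], delta_pos=[[-1,0.05,0],[-2,0.1,0],[-3,0.1,0],[-3.5,0.14,0],[-3.5,0.14,0],[-3.5,0.14,0],[-3.5,0.14,0],[-3.5,0.14,0],[-3.5,0.14,0],[-3.5,0.14,0],[-3.5,0.14,0],[-3.5,0.14,0],[-3.5,0.14,0],[-2.5,0.1,0],[-1,0,0],[-0.5,0,0],[0,0,0],[0,0,0]], angular=[[0,0,0],[0,0,0],[0,0,0],[0,0,0],[0,0,0],[0,0,0],[0,0,0],[0,0,0],[0,0,0],[0,0,0],[0,0,0],[0,0,0],[0,0,0],[0,0,0],[0,0,0],[0,0,0],[0,0,0],[0,0,0]])

```text
clock: 53.65
position: [0.5512, -0.3014, 0.1643]
ee_rot: [2.376, 2.055, 0.005]
force: [-0.3, -0.6, -2.1]
width: 0.147
gripper_force: 40.0
```

```bash
python3 - <<'E'
from fit import *
to(.5509,-.3050,.0905)
E
```

```text
t 53.65 pos [ 0.5512 -0.3014  0.1643] yaw(world,deg) 81.71 tilt 0.17 F [-0.3 -0.6 -2.1] w 1.35 gf 40.0
tool delta cm [-0.37  0.01  7.38]
```

carry_out(claw=[0.6,0.6,0.6,0.6,0.6,0.6,0.6,0.6,0.6,0.6,0.6,0.6,0.6], delta_pos=[[-0.15,0,0.5],[-0.08,0,1.2],[0,0,1.8],[0,0,1.6],[0,0,1],[0,0,0.5],[0,0,0.3],[0,0,0.15],[0,0,0.15],[0,0,0.1],[0,0,0.1],[0,0,0.05],[0,0,0]], angular=[[0,0,0],[0,0,0],[0,0,0],[0,0,0],[0,0,0],[0,0,0],[0,0,0],[0,0,0],[0,0,0],[0,0,0],[0,0,0],[0,0,0],[0,0,0]])

```text
clock: 54.95
position: [0.5506, -0.3054, 0.09]
ee_rot: [2.377, 2.051, 0.004]
force: [0.8, 0.1, -1.5]
width: 0.152
gripper_force: 40.0
```

carry_out(claw=[0.6,0.6,0.6,0.6,0.6,0.6], delta_pos=[[0.15,0,-0.1],[0.05,0,0],[0,0,0.1],[0,0,0.07],[0,0,0],[0,0,0]], angular=[[0,0,0],[0,0,0],[0,0,0],[0,0,0],[0,0,0],[0,0,0]])

```text
clock: 55.55
position: [0.5511, -0.3033, 0.09]
ee_rot: [2.377, 2.051, 0.005]
force: [-1.0, 2.1, 4.5]
width: 0.148
gripper_force: 40.0
```

carry_out(claw=[4,4,4,4,4,4,4,4,4,4,4,4,4,4,4,4], delta_pos=[[0,0,0],[0,0,0],[0,0,0],[0,0,0],[0,0,-0.5],[0,0,-1.5],[0,0,-3],[0,0,-3],[1.5,0,-2],[3,0,0],[3,0,0],[3,0,0],[3,0,0],[3,0,0],[3,0,0],[2,0,0]], angular=[[0,0,0],[0,0,0],[0,0,0],[0,0,0],[0,0,0],[0,0,0],[0,0,0],[0,0,0],[0,0,0],[0,0,0],[0,0,0],[0,0,0],[0,0,0],[0,0,0],[0,0,-0.09],[0,0,-0.1]])

```text
clock: 57.15
position: [0.581, -0.0879, 0.1908]
ee_rot: [2.165, 2.273, 0.006]
force: [0.2, -0.2, -0.7]
width: 0.439
gripper_force: 0.0
```

```bash
sed -i '/^cv2.imwrite/d; s/^to(.*/to(.538,.150,.0655)/' chk.py; python3 chk.py
```

```text
t mould rect along,across mm 29.4 -12.4 [68.5 46.9] 83.6
t butter [[0.802, 0.077]]
s mould rect along,across mm 38.1 -0.1 [91.7 58.1] 82.05
s mould rect along,across mm 99.5 4.4 [90.4 56. ] 82.12
s butter [[0.807, 0.085], [0.511, -0.126], [0.713, -0.209], [0.671, 0.066]]
t 57.45 pos [ 0.5802 -0.0922  0.1901] yaw(world,deg) 92.28 tilt 0.2 F [ 0.5  0.  -1.1] w 4.02 gf 0.0
tool delta cm [24.38 -3.3  12.43]
```

Mould b is centred within about 1 mm. Now the third mould, with the same motion.

carry_out(claw=[4,4,4,4,4,4,4,4,4,4,4,4,4,4], delta_pos=[[1,-0.15,0],[2,-0.25,0],[3,-0.4,0],[3,-0.4,0],[3,-0.4,0],[3,-0.4,0],[3,-0.4,1],[3,-0.4,2],[2.2,-0.3,1.5],[1,-0.15,0.5],[0.2,0,0],[0,0,0],[0,0,0],[0,0,0]], angular=[[0,0,0],[0,0,0],[0,0,0],[0,0,0],[0,0,0],[0,0,0],[0,0,0],[0,0,0],[0,0,0],[0,0,0],[0,0,0],[0,0,0],[0,0,0],[0,0,0]])

```text
clock: 58.85
position: [0.5382, 0.1505, 0.1401]
ee_rot: [2.174, 2.264, 0.005]
force: [0.6, -0.0, -0.0]
width: 0.436
gripper_force: 0.0
```

```bash
python3 - <<'E'
from fit import *
to(.538,.1490,.0655)
E
```

```text
t 58.85 pos [0.5382 0.1505 0.1401] yaw(world,deg) 92.34 tilt 0.23 F [ 0.6 -0.  -0. ] w 4.02 gf 0.0
tool delta cm [-0.15 -0.05  7.46]
```

carry_out(claw=[4,4,4,4,4,4,4,4,0.6,0.6,0.6,0.6,0.6,0.6,0.6], delta_pos=[[-0.15,0,1],[0,0,2],[0,0,2],[0,0,1.3],[0,0,0.8],[0,0,0.4],[0,0,0],[0,0,0],[0,0,0],[0,0,0],[0,0,0],[0,0,0],[0,0,0],[0,0,0],[0,0,0]], angular=[[0,0,0],[0,0,0],[0,0,0],[0,0,0],[0,0,0],[0,0,0],[0,0,0],[0,0,0],[0,0,0],[0,0,0],[0,0,0],[0,0,0],[0,0,0],[0,0,0],[0,0,0]], force=40)

```text
clock: 60.35
position: [0.5379, 0.1504, 0.0646]
ee_rot: [2.172, 2.267, 0.004]
force: [-0.3, 0.4, 2.9]
width: 0.153
gripper_force: 40.0
```

carry_out(claw=[0.6,0.6,0.6,0.6,0.6,0.6,0.6,0.6], delta_pos=[[0,0,-0.5],[0,0,-1.5],[0,0,-2.5],[0,0,-3],[0,0,-2.5],[0,0,0],[0,0,0],[0,0,0]], angular=[[0,0,0],[0,0,0],[0,0,0],[0,0,0],[0,0,0],[0,0,0.09],[0,0,0.1],[0,0,0]])

```text
clock: 61.15
position: [0.5371, 0.1503, 0.1645]
ee_rot: [2.379, 2.05, 0.003]
force: [-0.5, 1.1, -2.1]
width: 0.151
gripper_force: 40.0
```

carry_out(claw=[0.6,0.6,0.6,0.6,0.6,0.6,0.6,0.6,0.6,0.6,0.6,0.6,0.6,0.6,0.6,0.6,0.6,0.6], delta_pos=[[-1,0.05,0],[-2,0.1,0],[-3,0.1,0],[-3.5,0.14,0],[-3.5,0.14,0],[-3.5,0.14,0],[-3.5,0.14,0],[-3.5,0.14,0],[-3.5,0.14,0],[-3.5,0.14,0],[-3.5,0.14,0],[-3.5,0.14,0],[-3.5,0.14,0],[-2.5,0.1,0],[-1,0,0],[-0.5,0,0],[0,0,0],[0,0,0]], angular=[[0,0,0],[0,0,0],[0,0,0],[0,0,0],[0,0,0],[0,0,0],[0,0,0],[0,0,0],[0,0,0],[0,0,0],[0,0,0],[0,0,0],[0,0,0],[0,0,0],[0,0,0],[0,0,0],[0,0,0],[0,0,0]])

```text
clock: 62.95
position: [0.4892, -0.2959, 0.1639]
ee_rot: [2.376, 2.055, 0.004]
force: [-0.4, -0.1, -1.8]
width: 0.148
gripper_force: 40.0
```

```bash
python3 - <<'E'
from fit import *
to(.4896,-.2959,.0900)
E
```

```text
t 62.95 pos [ 0.4892 -0.2959  0.1639] yaw(world,deg) 81.7 tilt 0.16 F [-0.4 -0.1 -1.8] w 1.36 gf 40.0
tool delta cm [-0.    0.03  7.39]
```

carry_out(claw=[0.6,0.6,0.6,0.6,0.6,0.6,0.6,0.6,0.6,0.6,0.6,0.6,0.6], delta_pos=[[0.15,0,0.5],[0,0,1.2],[0,0,1.8],[0,0,1.6],[0,0,1],[0,0,0.5],[0,0,0.3],[0,0,0.15],[0,0,0.1],[0,0,0.1],[0,0,0.1],[0,0,0.05],[0,0,0]], angular=[[0,0,0],[0,0,0],[0,0,0],[0,0,0],[0,0,0],[0,0,0],[0,0,0],[0,0,0],[0,0,0],[0,0,0],[0,0,0],[0,0,0],[0,0,0]])

```text
clock: 64.25
position: [0.4893, -0.2959, 0.0902]
ee_rot: [2.377, 2.051, 0.004]
force: [-0.3, 0.3, -2.5]
width: 0.145
gripper_force: 40.0
```

carry_out(claw=[0.6,0.6,0.6,4,4,4,4,4,4,4,4,4,4,4,4,4,4,4,4], delta_pos=[[0,0,0.06],[0,0,0.06],[0,0,0],[0,0,0],[0,0,0],[0,0,0],[0,0,0],[0,0,-0.5],[0,0,-1.5],[0,0,-3],[0,0,-3],[1.5,0,-2],[3,0,0],[3,0,0],[3,0,0],[3,0,0],[3,0,0],[3,0,0],[2,0,0]], angular=[[0,0,0],[0,0,0],[0,0,0],[0,0,0],[0,0,0],[0,0,0],[0,0,0],[0,0,0],[0,0,0],[0,0,0],[0,0,0],[0,0,0],[0,0,0],[0,0,0],[0,0,0],[0,0,0],[0,0,0],[0,0,-0.09],[0,0,-0.1]])

```text
clock: 66.15
position: [0.5191, -0.0806, 0.1894]
ee_rot: [2.166, 2.274, 0.004]
force: [-0.0, -0.9, -0.4]
width: 0.434
gripper_force: 0.0
```

```bash
sed -i 's/^to(.*/to(.476,.1401,.0655)/' chk.py; python3 chk.py
```

```text
t mould rect along,across mm 91.2 3.2 [90.6 50.4] 81.78
t butter [[0.72, -0.21], [0.807, 0.078]]
s mould rect along,across mm 99.6 4.3 [89.7 55.4] 83.72
s mould rect along,across mm -23.2 -1.6 [88.1 57.4] 80.23
s mould rect along,across mm 37.6 -0.5 [91.4 58.1] 82.85
s butter [[0.51, -0.126], [0.709, -0.206], [0.805, 0.083]]
t 66.45 pos [ 0.5186 -0.0845  0.1893] yaw(world,deg) 92.28 tilt 0.17 F [-0.2 -0.9 -0. ] w 4.03 gf 0.0
tool delta cm [22.61 -3.4  12.36]
```

carry_out(claw=[4,4,4,4,4,4,4,4,4,4,4,4,4,4], delta_pos=[[1,-0.15,0],[2,-0.3,0],[3,-0.45,0],[3,-0.45,0],[3,-0.45,0],[3,-0.45,0],[3,-0.45,1],[2.5,-0.4,2],[1.5,-0.2,1.5],[0.5,-0.1,0.5],[0.1,0,0],[0,0,0],[0,0,0],[0,0,0]], angular=[[0,0,0],[0,0,0],[0,0,0],[0,0,0],[0,0,0],[0,0,0],[0,0,0],[0,0,0],[0,0,0],[0,0,0],[0,0,0],[0,0,0],[0,0,0],[0,0,0]])

```text
clock: 67.85
position: [0.4757, 0.1405, 0.1396]
ee_rot: [2.173, 2.265, 0.005]
force: [0.2, 0.6, 0.4]
width: 0.438
gripper_force: 0.0
```

```bash
python3 - <<'E'
from fit import *
to(.476,.1390,.0655)
E
```

```text
t 67.85 pos [0.4757 0.1405 0.1396] yaw(world,deg) 92.37 tilt 0.22 F [0.2 0.6 0.4] w 4.03 gf 0.0
tool delta cm [-0.15 -0.01  7.41]
```

carry_out(claw=[4,4,4,4,4,4,4,4,0.6,0.6,0.6,0.6,0.6,0.6,0.6], delta_pos=[[-0.15,0,1],[0,0,2],[0,0,2],[0,0,1.3],[0,0,0.8],[0,0,0.35],[0,0,0],[0,0,0],[0,0,0],[0,0,0],[0,0,0],[0,0,0],[0,0,0],[0,0,0],[0,0,0]], angular=[[0,0,0],[0,0,0],[0,0,0],[0,0,0],[0,0,0],[0,0,0],[0,0,0],[0,0,0],[0,0,0],[0,0,0],[0,0,0],[0,0,0],[0,0,0],[0,0,0],[0,0,0]], force=40)

```text
clock: 69.35
position: [0.4755, 0.1399, 0.0647]
ee_rot: [2.172, 2.267, 0.004]
force: [-1.1, 0.3, 5.0]
width: 0.152
gripper_force: 40.0
```

carry_out(claw=[0.6,0.6,0.6,0.6,0.6,0.6,0.6,0.6], delta_pos=[[0,0,-0.5],[0,0,-1.5],[0,0,-2.5],[0,0,-3],[0,0,-2.5],[0,0,0],[0,0,0],[0,0,0]], angular=[[0,0,0],[0,0,0],[0,0,0],[0,0,0],[0,0,0],[0,0,0.09],[0,0,0.1],[0,0,0]])

```text
clock: 70.15
position: [0.4748, 0.1397, 0.1646]
ee_rot: [2.379, 2.049, 0.003]
force: [-0.8, -0.3, -2.0]
width: 0.151
gripper_force: 40.0
```

carry_out(claw=[0.6,0.6,0.6,0.6,0.6,0.6,0.6,0.6,0.6,0.6,0.6,0.6,0.6,0.6,0.6,0.6,0.6,0.6], delta_pos=[[-1,0.05,0],[-2,0.1,0],[-3,0.1,0],[-3.5,0.13,0],[-3.5,0.13,0],[-3.5,0.13,0],[-3.5,0.13,0],[-3.5,0.13,0],[-3.5,0.13,0],[-3.5,0.13,0],[-3.5,0.13,0],[-3.5,0.13,0],[-3,0.1,0],[-1.5,0,0],[-0.6,0,0],[-0.3,0,0],[0,0,0],[0,0,0]], angular=[[0,0,0],[0,0,0],[0,0,0],[0,0,0],[0,0,0],[0,0,0],[0,0,0],[0,0,0],[0,0,0],[0,0,0],[0,0,0],[0,0,0],[0,0,0],[0,0,0],[0,0,0],[0,0,0],[0,0,0],[0,0,0]])

```text
clock: 71.95
position: [0.4276, -0.2858, 0.1641]
ee_rot: [2.376, 2.054, 0.004]
force: [0.5, 0.5, -1.8]
width: 0.151
gripper_force: 40.0
```

```bash
python3 - <<'E'
from fit import *
to(.4285,-.2853,.0900)
E
```

```text
t 71.95 pos [ 0.4276 -0.2858  0.1641] yaw(world,deg) 81.69 tilt 0.15 F [ 0.5  0.5 -1.8] w 1.39 gf 40.0
tool delta cm [0.05 0.07 7.41]
```

carry_out(claw=[0.6,0.6,0.6,0.6,0.6,0.6,0.6,0.6,0.6,0.6,0.6,0.6,0.6], delta_pos=[[0.2,0.05,0.5],[0,0,1.2],[0,0,1.8],[0,0,1.6],[0,0,1],[0,0,0.5],[0,0,0.3],[0,0,0.15],[0,0,0.1],[0,0,0.1],[0,0,0.1],[0,0,0.05],[0,0,0]], angular=[[0,0,0],[0,0,0],[0,0,0],[0,0,0],[0,0,0],[0,0,0],[0,0,0],[0,0,0],[0,0,0],[0,0,0],[0,0,0],[0,0,0],[0,0,0]])

```text
clock: 73.25
position: [0.4284, -0.2849, 0.0903]
ee_rot: [2.377, 2.051, 0.004]
force: [0.6, 0.1, -2.0]
width: 0.15
gripper_force: 40.0
```

carry_out(claw=[0.6,0.6,0.6,4,4,4,4,4,4,4,4,4,4,4,4,4,4,4,4,4], delta_pos=[[0,0,0.06],[0,0,0.06],[0,0,0],[0,0,0],[0,0,0],[0,0,0],[0,0,0],[0,0,-0.5],[0,0,-1.5],[0,0,-2],[0,0,-2],[0,1,-1],[0,2,0],[0,3,0],[0,3,0],[0,3,0],[0,3,0],[0.1,2.3,0],[0.1,1,0],[0,0.3,0]], angular=[[0,0,0],[0,0,0],[0,0,0],[0,0,0],[0,0,0],[0,0,0],[0,0,0],[0,0,0],[0,0,0],[0,0,0],[0,0,0],[0,0,0],[0,0,0],[0,0,0],[0,0,0],[0,0,0],[0,0,0],[0,0,0],[0,0,0],[0,0,0]])

```text
clock: 75.25
position: [0.613, -0.3099, 0.1592]
ee_rot: [2.377, 2.052, 0.003]
force: [0.3, -0.8, 0.2]
width: 0.432
gripper_force: 0.0
```

```bash
sed -i 's/^to(.*/to(.6122,-.3106,.0905)/' chk.py; python3 chk.py
```

```text
t mould rect along,across mm -32.7 -2.6 [94.6 49.3] 81.61
t mould rect along,across mm 90.4 16.4 [67.7 51.9] 81.75
t mould rect along,across mm -92.5 1.1 [92.9 50.8] 82.69
t butter [[0.498, -0.119], [0.807, 0.084], [0.711, -0.205], [0.527, -0.297]]
s mould rect along,across mm 37.7 34.2 [24.4 55.3] 78.0
s mould rect along,across mm -22.5 30.0 [27.5 53.1] 81.76
s mould rect along,across mm 100.9 4.8 [93.2 56.1] 85.27
s mould rect along,across mm -82.1 33.6 [58.7 31.6] 3.34
s butter [[0.716, -0.207], [0.509, -0.124], [0.802, 0.084]]
t 75.55 pos [ 0.6115 -0.3104  0.1599] yaw(world,deg) 81.53 tilt 0.15 F [-0.1 -0.1 -0.3] w 3.98 gf 0.0
tool delta cm [-0.01  0.05  6.94]
```

carry_out(claw=[4,4,4,4,4,4,4,4,0.6,0.6,0.6,0.6,0.6,0.6], delta_pos=[[0.1,0.05,0.8],[0,0,1.8],[0,0,2],[0,0,1.2],[0,0,0.7],[0,0,0.4],[0,0,0],[0,0,0],[0,0,0],[0,0,0],[0,0,0],[0,0,0],[0,0,0],[0,0,0]], angular=[[0,0,0],[0,0,0],[0,0,0],[0,0,0],[0,0,0],[0,0,0],[0,0,0],[0,0,0],[0,0,0],[0,0,0],[0,0,0],[0,0,0],[0,0,0],[0,0,0]], force=30)

```text
clock: 76.95
position: [0.6133, -0.3093, 0.0907]
ee_rot: [2.377, 2.051, 0.004]
force: [-1.6, 0.4, 2.2]
width: 0.149
gripper_force: 30.0
```

carry_out(claw=[0.6,0.6,0.6,0.6,0.6,0.6], delta_pos=[[0,0,-0.3],[0,0,-0.4],[-0.2,0,0],[-0.2,0,0],[0,0,0],[0,0,0]], angular=[[0,0,0],[0,0,0],[0,0,0],[0,0,0],[0,0,0],[0,0,0]])

```text
clock: 77.55
position: [0.6125, -0.3133, 0.0973]
ee_rot: [2.378, 2.051, 0.003]
force: [-0.0, -1.5, -2.0]
width: 0.151
gripper_force: 30.0
```

carry_out(claw=[0.6,0.6,0.6,0.6,0.6,4,4,4,4,4,4,4,4,4,4,4,4,4,4,4], delta_pos=[[0,0,0.3],[0,0,0.2],[0,0,0.1],[0,0,0.1],[0,0,0],[0,0,0],[0,0,0],[0,0,0],[0,0,0],[0,0,-0.5],[0,0,-1.5],[0,0,-3],[0,0,-3],[1.5,0,-3],[3,0,-3],[3,0,-3],[3,0,-2],[3,0,0],[3,0,0],[2,0,0]], angular=[[0,0,0],[0,0,0],[0,0,0],[0,0,0],[0,0,0],[0,0,0],[0,0,0],[0,0,0],[0,0,0],[0,0,0],[0,0,0],[0,0,0],[0,0,0],[0,0,0],[0,0,0],[0,0,0],[0,0,0],[0,0,0],[0,0,0],[0,0,0]])

```text
clock: 79.55
position: [0.6398, -0.1276, 0.2824]
ee_rot: [2.375, 2.053, 0.007]
force: [0.5, 0.3, -0.0]
width: 0.434
gripper_force: 0.0
```

carry_out(claw=[4,4,4,4,4,4,4,4,4,4,4], delta_pos=[[0,0,0],[0,0,0],[0,0,0],[0,0,0],[0,0,0],[0,0,0],[0,0,0],[0,0,0],[0,0,0],[0,0,0],[0,0,0]], angular=[[0,0,0.139],[0,0,0.139],[0,0,0.139],[0,0,0.139],[0,0,0.139],[0,0,0.139],[0,0,0.139],[0,0,0.139],[0,0,0.139],[0,0,0.139],[0,0,0]])

```text
clock: 80.65
position: [0.6394, -0.1302, 0.2818]
ee_rot: [-3.141, -0.05, -0.006]
force: [-0.0, 0.6, 0.2]
width: 0.439
gripper_force: 0.0
```

```bash
sed -i 's/^to(.*/to(.4995,.3150,.280)/' chk.py; echo 'cv2.imwrite("pics/chk2.png",np.hstack([cv2.resize(x,(400,400),interpolation=cv2.INTER_CUBIC) for x in(a["frame"][165:285,380:500],b["frame"][150:290,150:290])])[:,:,::-1])'>>chk.py; python3 chk.py
```

```text
t mould rect along,across mm -91.5 -28.9 [33.5 51.8] 79.6
t mould rect along,across mm -32.0 -37.2 [21.  46.2] 80.53
t butter [[0.806, 0.08]]
s mould rect along,across mm 38.4 -0.2 [89.9 56.6] 83.12
s mould rect along,across mm -85.3 1.3 [90.2 62.8] 82.2
s mould rect along,across mm 101.0 1.0 [88.4 54.9] 81.48
s butter [[0.512, -0.129], [0.717, -0.213], [0.805, 0.091]]
t 80.95 pos [ 0.6393 -0.1304  0.281 ] yaw(world,deg) 2.05 tilt 0.17 F [-0.4  0.  -0.2] w 4.02 gf 0.0
tool delta cm [-12.38 -45.01   0.08]
```

View pics/chk2.png

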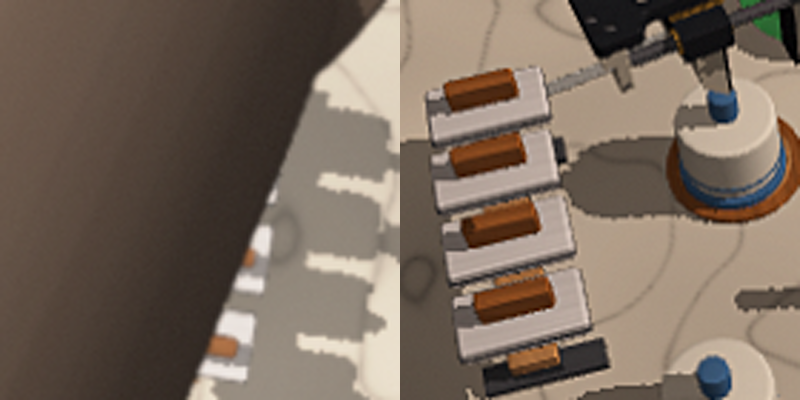

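All four moulds lie flat and crosswise on the rail, evenly spaced, and the butter dish is still on its coaster. Next I go back to the lid bar.

carry_out(claw=[4,4,4,4,4,4,4,4,4,4,4,4,4,4,4,4,4,4,4,4], delta_pos=[[-0.3,-1.2,-0.5],[-0.6,-2.2,-1],[-0.75,-2.7,-0.5],[-0.75,-2.7,0],[-0.75,-2.7,0],[-0.75,-2.7,0],[-0.75,-2.7,0],[-0.75,-2.7,0],[-0.75,-2.7,0],[-0.75,-2.7,0],[-0.75,-2.7,0],[-0.75,-2.7,0],[-0.75,-2.7,0],[-0.75,-2.7,0],[-0.75,-2.7,0],[-0.75,-2.7,0],[-0.6,-2.2,0],[-0.3,-1.1,0],[0,-0.3,0],[0,0,0]], angular=[[0,0,0],[0,0,0],[0,0,0],[0,0,0],[0,0,0],[0,0,0],[0,0,0],[0,0,0],[0,0,0],[0,0,0],[0,0,0],[0,0,0],[0,0,0],[0,0,0],[0,0,0],[0,0,0],[0,0,0],[0,0,0],[0,0,0],[0,0,0]])

```text
clock: 82.95
position: [0.5013, 0.3128, 0.3006]
ee_rot: [-3.141, -0.053, -0.005]
force: [1.0, -0.2, 0.5]
width: 0.435
gripper_force: 0.0
```

```bash
python3 - <<'E'
from fit import *
to(.4995,.3155,.2386)
E
```

```text
t 82.95 pos [0.5013 0.3128 0.3006] yaw(world,deg) 1.94 tilt 0.17 F [ 1.  -0.2  0.5] w 4.0 gf 0.0
tool delta cm [-0.19 -0.27  6.2 ]
```

carry_out(claw=[4,4,4,4,4,4,4,4,0.6,0.6,0.6,0.6,0.6,0.6,0.6], delta_pos=[[-0.1,-0.2,1],[0,0,1.5],[0,0,1.5],[0,0,1],[0,0,0.7],[0,0,0.4],[0,0,0],[0,0,0],[0,0,0],[0,0,0],[0,0,0],[0,0,0],[0,0,0],[0,0,0],[0,0,0]], angular=[[0,0,0],[0,0,0],[0,0,0],[0,0,0],[0,0,0],[0,0,0],[0,0,0],[0,0,0],[0,0,0],[0,0,0],[0,0,0],[0,0,0],[0,0,0],[0,0,0],[0,0,0]], force=20)

```text
clock: 84.45
position: [0.5003, 0.3154, 0.2396]
ee_rot: [-3.141, -0.053, -0.004]
force: [-0.0, -0.2, 1.7]
width: 0.146
gripper_force: 20.0
```

```bash
python3 lidang.py; python3 arc.py 1.74 0 29
```

```text
t 84.45 pos [0.5003 0.3154 0.2396] yaw(world,deg) 1.94 tilt 0.16 F [-0.  -0.2  1.7] w 1.35 gf 20.0
r 0.2226 theta 1.749
t 84.45 pos [0.5003 0.3154 0.2396] yaw(world,deg) 1.94 tilt 0.16 F [-0.  -0.2  1.7] w 1.35 gf 20.0
1.68 [0.01, 1.26, -0.45]
1.62 [0.01, 1.28, -0.37]
1.56 [0.01, 1.3, -0.3]
1.5 [0.01, 1.32, -0.22]
1.44 [0.01, 1.33, -0.14]
1.38 [0.01, 1.33, -0.06]
1.32 [0.01, 1.33, 0.02]
1.26 [0.01, 1.33, 0.1]
1.2 [0.0, 1.32, 0.18]
1.14 [0.0, 1.31, 0.26]
1.08 [0.0, 1.29, 0.34]
1.02 [0.0, 1.27, 0.42]
0.96 [0.0, 1.24, 0.49]
0.9 [0.0, 1.21, 0.56]
0.84 [0.0, 1.17, 0.64]
0.78 [0.0, 1.13, 0.71]
0.72 [0.0, 1.09, 0.77]
0.66 [0.0, 1.04, 0.84]
0.6 [0.0, 0.99, 0.9]
0.54 [0.0, 0.93, 0.95]
0.48 [0.0, 0.87, 1.01]
0.42 [0.0, 0.81, 1.06]
0.36 [-0.0, 0.75, 1.11]
0.3 [-0.0, 0.68, 1.15]
0.24 [-0.0, 0.61, 1.19]
0.18 [-0.0, 0.54, 1.22]
0.12 [-0.0, 0.46, 1.25]
0.06 [-0.0, 0.39, 1.28]
0.0 [-0.0, 0.31, 1.3]
```

carry_out(claw=[0.6,0.6,0.6,0.6,0.6,0.6,0.6,0.6,0.6,0.6,0.6,0.6,0.6,0.6,0.6,0.6], delta_pos=[[0.02,0.63,-0.23],[0.02,0.63,-0.22],[0.02,1.28,-0.37],[0.02,1.3,-0.3],[0.02,1.32,-0.22],[0.02,1.33,-0.14],[0.02,1.33,-0.06],[0.02,1.33,0.02],[0.02,1.33,0.1],[0.02,1.32,0.18],[0.02,1.31,0.26],[0.02,1.29,0.34],[0.02,1.27,0.42],[0.02,1.24,0.49],[0,0,0],[0,0,0]], angular=[[0,0,0],[0,0,0],[0,0,0],[0,0,0],[0,0,0],[0,0,0],[0,0,0],[0,0,0],[0,0,0],[0,0,0],[0,0,0],[0,0,0],[0,0,0],[0,0,0],[0,0,0],[0,0,0]])

```text
clock: 86.05
position: [0.5077, 0.1449, 0.2363]
ee_rot: [3.14, 0.051, 0.0]
force: [-6.0, -3.0, 0.7]
width: 0.144
gripper_force: 20.0
```

```bash
python3 lidang.py; python3 - <<'E'
from fit import *
to(.5085,.0151,.0794)
E
```

```text
t 86.05 pos [0.5077 0.1449 0.2363] yaw(world,deg) 1.85 tilt 0.07 F [-6.  -3.   0.7] w 1.32 gf 20.0
r 0.2214 theta 0.96
t 86.05 pos [0.5077 0.1449 0.2363] yaw(world,deg) 1.85 tilt 0.07 F [-6.  -3.   0.7] w 1.32 gf 20.0
tool delta cm [-0.34 12.96 15.71]
```

carry_out(claw=[0.6,0.6,0.6,0.6,0.6,0.6,0.6,0.6,0.6,0.6,0.6,0.6,0.6,0.6,0.6,0.6,0.6,0.6,0.6,0.6], delta_pos=[[0,0.6,0.28],[0,0.61,0.28],[0,1.17,0.64],[0,1.13,0.71],[0,1.09,0.77],[0,1.04,0.84],[0,0.99,0.9],[0,0.93,0.95],[0,0.87,1.01],[0,0.81,1.06],[0,0.75,1.11],[0,0.68,1.15],[0,0.61,1.19],[0,0.54,1.22],[0,0.46,1.25],[0,0.35,1],[0,0.2,0.7],[0,0.12,0.5],[0,0,0.2],[0,0,0]], angular=[[0,0,0],[0,0,0],[0,0,0],[0,0,0],[0,0,0],[0,0,0],[0,0,0],[0,0,0],[0,0,0],[0,0,0],[0,0,0],[0,0,0],[0,0,0],[0,0,0],[0,0,0],[0,0,0],[0,0,0],[0,0,0],[0,0,0],[0,0,0]])

```text
clock: 88.05
position: [0.5135, 0.0165, 0.0789]
ee_rot: [3.141, 0.053, 0.004]
force: [-2.4, -1.4, -4.3]
width: 0.147
gripper_force: 20.0
```

```bash
python3 lidang.py; python3 - <<'E'
from fit import *
to(.5085,.0151,.0794)
E
```

```text
t 88.05 pos [0.5135 0.0165 0.0789] yaw(world,deg) 1.92 tilt 0.16 F [-2.4 -1.4 -4.3] w 1.35 gf 20.0
r 0.221 theta 0.006
t 88.05 pos [0.5135 0.0165 0.0789] yaw(world,deg) 1.92 tilt 0.16 F [-2.4 -1.4 -4.3] w 1.35 gf 20.0
tool delta cm [-0.51  0.12 -0.05]
```

carry_out(claw=[0.6,0.6,0.6,0.6], delta_pos=[[0,0,0.15],[0,0,0.15],[0,0,0.1],[0,0,0]], angular=[[0,0,0],[0,0,0],[0,0,0],[0,0,0]])

```text
clock: 88.45
position: [0.5136, 0.0158, 0.0753]
ee_rot: [3.14, 0.052, 0.005]
force: [-3.5, -4.5, -0.7]
width: 0.145
gripper_force: 20.0
```

carry_out(claw=[0.6,0.6,0.6,0.6], delta_pos=[[0,0,0.1],[0,0,0.1],[0,0,0.1],[0,0,0]], angular=[[0,0,0],[0,0,0],[0,0,0],[0,0,0]])

```text
clock: 88.85
position: [0.5137, 0.0154, 0.0731]
ee_rot: [3.141, 0.051, 0.006]
force: [-7.6, -5.6, 11.9]
width: 0.143
gripper_force: 20.0
```

carry_out(claw=[0.6,0.6,0.6,4,4,4,4,4,4,4,4,4], delta_pos=[[0,0,0.1],[0,0,0],[0,0,0],[0,0,0],[0,0,0],[0,0,0],[0,0,0],[0,0,-0.5],[0,0,-1.5],[0,0,-3],[0,0,-3],[0,0,-2]], angular=[[0,0,0],[0,0,0],[0,0,0],[0,0,0],[0,0,0],[0,0,0],[0,0,0],[0,0,0],[0,0,0],[0,0,0],[0,0,0],[0,0,0]])

```text
clock: 90.05
position: [0.5139, 0.0167, 0.1732]
ee_rot: [-3.141, -0.053, -0.007]
force: [0.5, -0.1, 0.2]
width: 0.436
gripper_force: 0.0
```

carry_out(claw=[3.5,3.5,3.5,3.5,3.5,3.5,3.5,3.5,3.5,3.5,3.5,3.5,3.5,3.5,3.5,3.5,3.5,3.5,3.5,3.5], delta_pos=[[0.8,0.2,0],[1.6,0.4,0],[2.2,0.6,0],[2.2,0.6,0],[2.2,0.6,0],[2.2,0.6,0],[2.2,0.6,0],[1.6,0.5,0],[0.8,0.2,0],[0,0,0],[0,0,0],[0,0,0],[0,0,0],[0,0,0],[0,0,0],[0,0,0],[0,0,0],[0,0,0],[0,0,0],[0,0,0]], angular=[[0,0,0],[0,0,0],[0,0,0],[0,0,0],[0,0,0],[0,0,0],[0,0,0],[0,0,0],[0,0,-0.13],[0,0,-0.13],[0,0,-0.13],[0,0,-0.13],[0,0,-0.13],[0,0,-0.13],[0,0,-0.13],[0,0,-0.13],[0,0,-0.13],[0,0,-0.13],[0,0,-0.13],[0,0,-0.13]])

```text
clock: 92.05
position: [0.6725, -0.0207, 0.1704]
ee_rot: [2.189, 2.252, 0.002]
force: [0.1, 1.1, 0.3]
width: 0.38
gripper_force: 0.0
```

```bash
python3 - <<'E'
from fit import *
to(.673,-.031,.079); print(arm.observe()["joints"].round(2))
b=arm.get_image("scene")
B=arm.place_of("lever_knob",b); print([(atz(b,px(d["centre"]),.098)[:2].round(4).tolist(),round(d["conf"],2)) for d in B])
B=arm.place_of("lid_bar",b); print([(atz(b,px(d["centre"]),.097)[:2].round(4).tolist(),round(d["conf"],2)) for d in B])
bar0=proj(b,[.509,.0146,.097]);print(bar0)
save(b,"s7.png",(230,100,470,290),3.3)
E
```

```text
t 92.05 pos [ 0.6725 -0.0207  0.1704] yaw(world,deg) 91.62 tilt 0.09 F [0.1 1.1 0.3] w 3.49 gf 0.0
tool delta cm [-1.03  0.    9.14]
[-0.26  0.57  0.33  1.53 -0.2   1.07  0.15]
[([0.5767, -0.14], 0.28)]
[([0.5752, -0.3026], 0.35)]
[[321.02547237 160.99560298]]
```

View pics/s7.png

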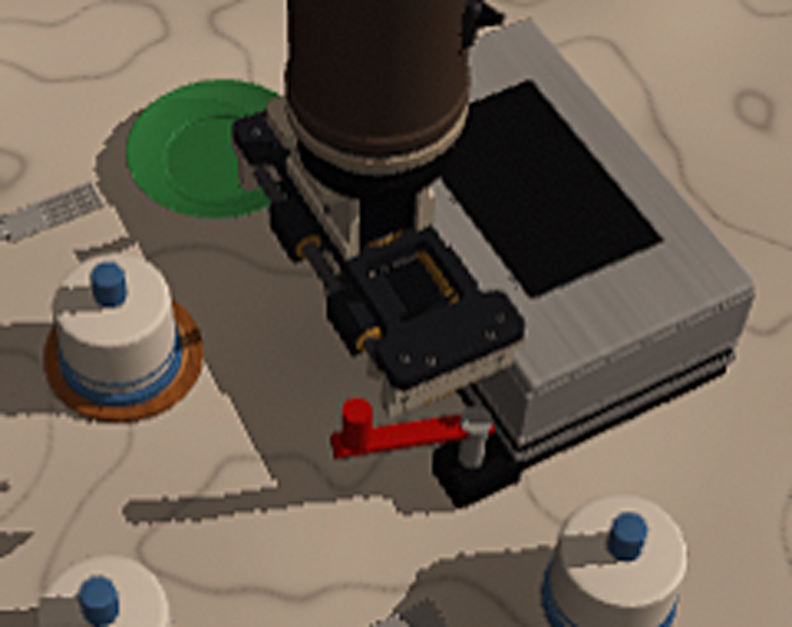

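The lid looks shut and the lever still stands outward, with its knob at about (338,224) px. I grip the knob and swing it back.

carry_out(claw=[3.5,3.5,3.5,3.5,3.5,3.5,3.5,3.5,3.5,1,1,1,1,1,1], delta_pos=[[-0.5,0,0],[-0.5,0,0.5],[-0.05,0,1.5],[0,0,2],[0,0,2],[0,0,1.7],[0,0,1],[0,0,0.4],[0,0,0],[0,0,0],[0,0,0],[0,0,0],[0,0,0],[0,0,0],[0,0,0]], angular=[[0,0,0],[0,0,0],[0,0,0],[0,0,0],[0,0,0],[0,0,0],[0,0,0],[0,0,0],[0,0,0],[0,0,0],[0,0,0],[0,0,0],[0,0,0],[0,0,0],[0,0,0]], force=20)

```text
clock: 93.7
position: [0.6737, -0.0312, 0.0811]
ee_rot: [2.194, 2.245, 0.005]
force: [0.4, 0.1, 4.5]
width: 0.189
gripper_force: 20.0
```

```bash
python3 - <<'E'
from fit import *
s,M=st()
p=np.array([.693,.0447]);k=s["position"][:2]-p
print("radius",np.linalg.norm(k),"ang",np.arctan2(k[1],k[0]))
prev=None
for th in np.arange(1.28,-.05,-.1):
    q=R.from_euler('z',th).apply([-.0749,-.0029,0])
    if prev is not None: print(round(th,2),(M.T@(q-prev)*100).round(2))
    prev=q
E
```

```text
t 93.7 pos [ 0.6737 -0.0312  0.0811] yaw(world,deg) 91.32 tilt 0.22 F [0.4 0.1 4.5] w 1.74 gf 20.0
radius 0.07829637355675909 ang -1.8204029423099515
1.18 [ 0.24 -0.71 -0.  ]
1.08 [ 0.31 -0.68 -0.  ]
0.98 [ 0.38 -0.65 -0.  ]
0.88 [ 0.44 -0.61 -0.  ]
0.78 [ 0.5  -0.56 -0.  ]
0.68 [ 0.55 -0.51 -0.  ]
0.58 [ 0.6  -0.45 -0.  ]
0.48 [ 0.64 -0.39 -0.  ]
0.38 [ 0.68 -0.32 -0.  ]
0.28 [ 0.7  -0.25 -0.  ]
0.18 [ 0.73 -0.18 -0.  ]
0.08 [ 0.74 -0.11 -0.  ]
-0.02 [ 0.75 -0.03  0.  ]
```

carry_out(claw=[1,1,1,1,1,1,1,1,1,1,1,1,1,1,1,1], delta_pos=[[0.12,-0.36,0],[0.12,-0.35,0],[0.31,-0.68,0],[0.38,-0.65,0],[0.44,-0.61,0],[0.5,-0.56,0],[0.55,-0.51,0],[0.6,-0.45,0],[0.64,-0.39,0],[0.68,-0.32,0],[0.7,-0.25,0],[0.73,-0.18,0],[0.74,-0.11,0],[0.5,-0.02,0],[0,0,0],[0,0,0]], angular=[[0,0,0],[0,0,0],[0,0,0],[0,0,0],[0,0,0],[0,0,0],[0,0,0],[0,0,0],[0,0,0],[0,0,0],[0,0,0],[0,0,0],[0,0,0],[0,0,0],[0,0,0],[0,0,0]])

```text
clock: 95.3
position: [0.6185, 0.0342, 0.0807]
ee_rot: [2.193, 2.24, 0.002]
force: [9.5, -10.6, 1.0]
width: 0.189
gripper_force: 20.0
```

```bash
python3 - <<'E'
from fit import *
s,M=st()
p=np.array([.693,.0447]);k=s["position"][:2]-p
print("radius",np.linalg.norm(k),"ang",3.1036+np.arctan2(k[1],k[0]))
to(.6185,.0399,.079)
E
```

```text
t 95.3 pos [0.6185 0.0342 0.0807] yaw(world,deg) 91.2 tilt 0.41 F [  9.5 -10.6   1. ] w 1.74 gf 20.0
radius 0.0751932272100556 ang 0.10252679774317386
t 95.3 pos [0.6185 0.0342 0.0807] yaw(world,deg) 91.2 tilt 0.41 F [  9.5 -10.6   1. ] w 1.74 gf 20.0
tool delta cm [0.57 0.01 0.17]
```

carry_out(claw=[1,1,1,1,1,1], delta_pos=[[0.25,0,0],[0.25,0,0],[0.2,0,0],[0.2,0,0],[0,0,0],[0,0,0]], angular=[[0,0,0],[0,0,0],[0,0,0],[0,0,0],[0,0,0],[0,0,0]])

```text
clock: 95.9
position: [0.6184, 0.0382, 0.0807]
ee_rot: [2.195, 2.233, -0.003]
force: [8.6, -22.6, 1.0]
width: 0.191
gripper_force: 20.0
```

carry_out(claw=[3.5,3.5,3.5,3.5,3.5,3.5,3.5,3.5,3.5,3.5,3.5,3.5,3.5], delta_pos=[[0,0,0],[0,0,0],[0,0,0],[0,0,0],[0,0,-1],[0,0,-2.5],[0,0,-3],[0,0,-3],[-2,0,-2],[-3,0,-1],[-3,0,0],[-3,0,0],[-2,0,0]], angular=[[0,0,0],[0,0,0],[0,0,0],[0,0,0],[0,0,0],[0,0,0],[0,0,0],[0,0,0],[0,0,0],[0,0,0],[0,0,0],[0,0,0],[0,0,0]])

```text
clock: 97.2
position: [0.6192, -0.0858, 0.2063]
ee_rot: [2.196, 2.243, 0.003]
force: [-0.3, -1.0, -0.1]
width: 0.382
gripper_force: 0.0
```

```bash
python3 - <<'E'
from fit import *
b=arm.get_image("scene");a=arm.get_image("top")
for n,z in(("lever_knob",.098),("lid_bar",.097),("lever_pivot",.064)):
  for im in(a,b): print(n,[(px(d["centre"]).round(1).tolist(),atz(im,px(d["centre"]),z)[:2].round(4).tolist(),round(d["conf"],2)) for d in arm.place_of(n,im)][:2])
for k,im in(("t",a),("s",b)):
  hsv=cv2.cvtColor(im["frame"],cv2.COLOR_RGB2HSV); red=cv2.inRange(hsv,(0,150,90),(5,255,255))|cv2.inRange(hsv,(175,150,90),(180,255,255))
  n,l,s,c=cv2.connectedComponentsWithStats(red); print(k,[(s[i].tolist(),atz(im,c[i],.085)[:2].round(4).tolist()) for i in range(1,n) if s[i,4]>15])
st()
cv2.imwrite("pics/l1.png",np.hstack([cv2.resize(x,(400,400),interpolation=cv2.INTER_CUBIC) for x in(a["frame"][130:260,210:340],b["frame"][120:250,280:410])])[:,:,::-1])
E
```

```text
lever_knob [([294.3, 177.2], [0.624, 0.0437], 0.56)]
lever_knob [([352.8, 192.3], [0.6146, 0.0379], 0.97)]
lid_bar [([303.1, 229.5], [0.5052, 0.0206], 0.64)]
lid_bar [([321.9, 160.9], [0.5095, 0.0165], 0.93)]
lever_pivot [([295.4, 150.3], [0.6936, 0.046], 0.9)]
lever_pivot [([372.8, 228.6], [0.6926, 0.0454], 0.66), ([355.1, 192.5], [0.5953, 0.0547], 0.28)]
t [([291, 155, 9, 33, 192], [0.6405, 0.0423])]
s [([352, 188, 9, 12, 64], [0.6099, 0.0502])]
t 97.6 pos [ 0.6197 -0.0816  0.2054] yaw(world,deg) 91.44 tilt 0.16 F [-0.5  0.1  0.1] w 3.52 gf 0.0
```

View pics/l1.png

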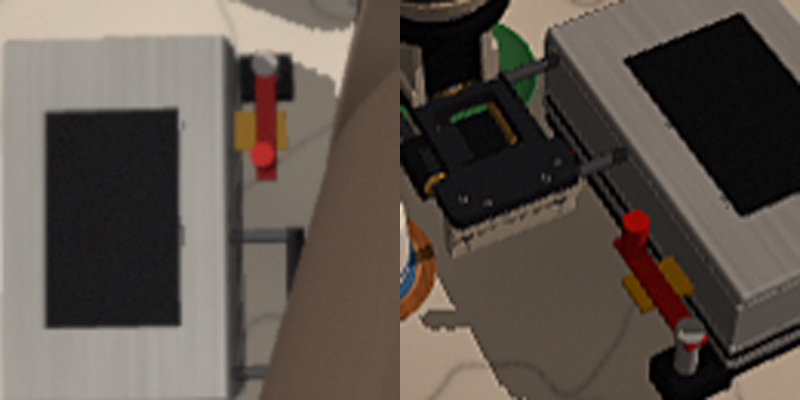

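The lever lies along the press over the yellow catch, with its knob at about (354,194) px in the scene view, matching the start picture within 1 px. The lid is shut. I make one numeric check of the dish, moulds, plate and fork before handing in.

```bash
sed -i '/^cv2.imwrite/d' chk.py; cat >> chk.py <<'E'
for n in("plate","fork","spatula"):
    print(n,[atz(im,px(d["centre"]),0)[:2].round(3).tolist() for im in(a,b) for d in arm.place_of(n,im)[:1]])
print("knob",[x for x in dishes(b)][:2])
E
python3 chk.py
```

```text
t mould rect along,across mm -31.9 -1.2 [92.6 48.5] 81.53
t mould rect along,across mm 29.9 1.0 [90.2 48.9] 83.05
t mould rect along,across mm -92.9 1.3 [92.9 48. ] 80.84
t mould rect along,across mm 92.1 -0.8 [91.9 50.5] 81.33
t butter [[0.808, 0.086]]
s mould rect along,across mm -85.6 1.1 [92.9 63.5] 82.21
s mould rect along,across mm 100.6 0.4 [91.5 55.9] 82.94
s mould rect along,across mm 37.4 -0.1 [90.7 57. ] 82.39
s mould rect along,across mm -23.5 -0.6 [91.9 58. ] 79.43
s butter [[0.717, -0.212], [0.513, -0.127], [0.807, 0.081]]
t 97.9 pos [ 0.6196 -0.083   0.2053] yaw(world,deg) 91.34 tilt 0.15 F [-0.6 -0.9  0.8] w 3.53 gf 0.0
tool delta cm [ 40.07 -11.06  -7.49]
plate [[0.526, -0.297], [0.38, 0.006]]
fork [[0.374, -0.176]]
spatula [[0.523, -0.303], [0.798, -0.154]]
knob [([0.5094, -0.1225], 104, [263.0, 186.0]), ([0.5857, -0.1395], 135, [268.0, 216.0])]
```

The moulds are centred to about 1 mm across the rail. The dish knob is unchanged at (0.509, -0.1225). Plate and fork are where they were.

```bash
python3 -c "
from cell import arm
print(arm.sign_off())"
```

```text
the job is handed in; nothing more can be done
None
```

The job is handed in: the dish is on its coaster (it was knocked off-centre once and I re-set it), all four moulds sit crosswise on the rail, centred to about 1 mm, the lid is shut and the lever is home; I went slightly over the 14-picture viewing limit.

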